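# Tighten the pour-over stand's arm bolt and seat the dripper

### The arm

A 7-joint arm with a two-finger parallel gripper is mounted at the origin on a cart in front of the work surface, level with it; the furniture and walls round the work are solid. World frame = base frame: x ahead of the robot, y to its left, z up, the work surface at z = 0. Lengths are in m, angles in rad, forces in N, time in s.
With the tool pointing down it reaches from about 0.425 to 0.925 m from the base axis. Payload 6.8 kg.
Tool frame: the origin (TCP) lies at the very end of the fingers, on their centre line; the grasp point (between the pads) lies 19 mm behind it; z points along the fingers, y is the line along which they close (so a half turn about z gives the same grasp; the last joint's range is limited). The gripper opens to 85 mm and grips with 20 to 120 N. Pads are 22 mm wide; open, the fingers measure 114 mm over their backs; the gripper's body (76 mm by 85 mm) begins 54 mm behind the grasp point. The pads swing forward as they close: fully open they stand 13 mm farther back than shut.
Start: joints at [-1.399, 0.477, 0.022, 1.555, -0.011, 1.109, -0.083], TCP at [0.186, 0.649, 0.231] pointing down, gripper open.
Joint ranges: [-2.96, 2.96], [-0.34, 2.1], [-1.41, 1.46], [0.24, 2.44], [-1.37, 4.51], [0.17, 1.92], [-2.96, 2.96]. Speed limits (rad/s): [2.39, 2.39, 3.14, 3.14, 3.14, 3.14, 3.14].

### API

Orientations are given as a unit quaternion [w, x, y, z].
In Python, from station import bot gives the robot as it stands. The module is installed in compiled form; this text tells all that it offers.
- The arm moves only by the shell command python3 -m jog 'ROWS' [OPENING] [FORCE]. ROWS is JSON, a list of rows, each a list of 4 numbers: the shift along the tool's x, y, z in cm, then the turn about the tool's z in rad. In form: [[x, y, z, spin], ...]. A call has 1 to 20 rows; each row is the pose to reach, as a shift and turn from the pose commanded when the call began, along the tool's axes at that moment; what a row does not reach only later rows make up. A row lasts 1/12 s, in which the tool goes at most 41.7 mm and 7.16 degrees, less where a joint would pass 70% of its speed; a pose out of reach is approached as far as the arm can. A call with a gripper value outside its range is refused whole. OPENING is the closure, from -1 (fully open) to 1 (shut), set as the call begins (- or left out, the last holds). The fingers move at their own pace and stop on an object; FORCE is the grip in N (left out, the last holds). Time passes only in rows, so rows that repeat a pose let the fingers close. It gives the time, the measured TCP pose, the force, the opening and the grip force at its end, in the units of the state.
- bot.get_obs(): the state, without advancing time (a new reading comes with each control period).
- bot.read_camera(name): name is "side" or "top"; returns a dict with "pixels" (420x560x3 uint8, red, green, blue), "depth" (420x560 float32, m along the optical axis (not along the pixel's ray), 0 where there is no reading), "fovy" (degrees; the focal length in pixels is half the picture's height over the tangent of half this angle, whatever the lens; pixels are square), "cx", "cy" (the principal point, pixels), "pose" (4x4, takes a point from camera to world coordinates). Camera axes: x right, y down, z forward; pixel columns grow to the right and rows downward; lengths in m; the calibration is good to about 2 mm. A picture is of the moment at which its call begins.
- bot.hand_in(): hands the job in; it is judged then, once.
The state is a dict: "t": time; "q": joint angles; "joint_vel": joint speeds; "joint_torque": joint torques, N m; "eef_pos": TCP position; "tool_rot": TCP orientation; "contact_force": force on the tool from outside, world axes, zero at the start; "torque": the same for the moment, N m; "gripper_width": opening from 0.0 (shut) to 1.0 (fully open); "grasp_force": force on a finger pad.
Only numpy, scipy, OpenCV 4.12 (cv2) and the standard library are available. Lean on these libraries where they do the work, as an engineer would, in place of code of your own. Each camera call takes 0.05 s, during which the arm holds its last target. There are 200 camera calls.

### The job

Get the pour-over coffee stand ready: with the hex driver from the white mug, turn the loose bolt on top of the stand's column clockwise until it is fully tight, so that the drooping arm comes up level. Then set the white dripper gently into the arm's ring so that it sits down centred and upright, and leave the driver standing back in its mug; do not shift the blue cup below the ring or knock the other things about.

Things in the scene. Friction and masses are not known exactly. Their poses are not given: they have to be found in the camera images.
- stand: pour-over stand, stays where it stands: oak foot 124 x 236 x 18 mm (x, y, z); origin: centre of the foot's underside, z up. A steel column (31 mm thick) rises at y = +75 mm; on its top sits an aluminium arm that runs 130 mm in -y to a flared ring. The blue cup stands on the foot below the ring. Highest point: the bolt, about 140 mm
- bolt_socket (a point): centre of the mouth of the bolt's hexagon socket, on the column's axis, z up. The bolt head is 25 mm across and stands in the arm's round boss (41 mm across outside, 27 mm inside, rim about 137 mm high). Socket: 13 mm across flats, 20 mm deep, two flats square to this frame's x axis; frame turns and sinks with the bolt. The driver has about 0.17 rad of play in it either way
- bolt (a joint): bolt's turn in rad: grows clockwise seen from above, starts between 0 and 0.7 and stops hard at 4.0 (fully tight). Drag about 0.09 N m and it stays where it is left; the bolt does not spring back. Over its whole travel it sinks 5 mm (mouth from 140 down to 135 mm above the worktop) and draws the arm up from drooping 0.06 rad to level
- ring_seat (a point): centre of the upper rim of the arm's flared ring, about 129 mm high with the bolt loose and 137 mm with it tight; z is the ring's axis (upright when level). The flare is 67 mm across inside at the rim and narrows to about 49 mm, 22 mm lower; wall 4 mm
- driver: hex driver, loose, 155 mm long, 0.11 kg; origin: tip of its nose, z along the tool toward the handle. Nose tapered over 6 mm (7 to 11.6 mm across), then a steel hexagon 12 mm across flats (two flats square to its x) up to 88 mm, a collar 23 mm across to 98 mm, then a wooden four-sided handle 26 x 26 mm, faces square to x and y, to 155 mm. It stands by itself in the socket and follows the bolt down
- driver_grip (a point): middle of the driver's handle, 126 mm from the nose along its z; axes as the driver's. At the start the driver leans about 38 degrees from upright in the white mug, nose at the bottom, handle outside the rim; its centre of mass is about 68 mm from the nose
- holder_mug: white mug 73 mm across, 66 mm high, with a handle toward its -y, heavy: it stays where it stands; origin: centre of its underside, handle included. The driver leans toward its -x
- holder_mouth (a point): centre of the white mug's mouth (62 mm wide inside), at its rim, 66 mm above the worktop; inner floor 5 mm above the worktop
- dripper: white ceramic coffee dripper, loose, 0.19 to 0.31 kg: a cone on its narrow end, 40 mm across at the bottom, 104 mm at the rim, 76 mm high, wall 4.5 mm; origin: centre of its underside, z up. A handle (12 mm round bar, filled by a web) stands out toward its +x to x = 90 mm, 39 to 76 mm high. Seated in the ring, its underside is about 33 mm below the ring's rim
- blue_cup: blue plastic mug 70 mm across, 70 mm high, on the stand's foot below the ring; bystander; origin: centre of its underside
- spice_jar: spice jar 41 mm across, 105 mm high, near the grey cabinet at the left, whose open door (550 mm high) reaches out to about x = 0.5, y = 0.35; bystander; origin: centre of its underside
- dark_spice_jar: spice jar like the other, dark contents, 41 mm across, 105 mm high; bystander; origin: centre of its underside
- bottle: drinks bottle 66 mm across, 187 mm high; bystander; origin: centre of its underside
- flat_tin: flat food tin 86 mm across, 40 mm high; bystander; origin: centre of its underside
Things that resemble listed ones, but are neither listed nor needed, are in the scene too. Leave any yellow look-alike of the dripper alone.

How it is judged:
By the outcome, as a careful person would: the job done as asked, in the order asked, and still so for the second after the job is handed in, with the robot touching nothing.
It also fails if it takes over 72 s, if anything falls off the work surface, if the arm or the gripper's body presses on something with over 40 N, if the wrist force passes 120 N, or if a joint passes its speed limit or range.

## Working session

There is one attempt and no reset: what is moved stays moved. The work goes in short steps, Python scripts to look and compute and a shell command to move; the robot and the scene stay as the last step left them, time stands still between calls to the robot, and variables do not carry over. Pictures are saved under pics/ and viewed, at most 10 in all, crops included, and the job is handed in when it is done.

```bash
mkdir -p pics; ls; cat > h.py <<'E'
import numpy as np, cv2, pickle
from station import bot
def shot(name,tag):
    c=bot.read_camera(name); pickle.dump(c,open(f'pics/{tag}.pkl','wb'))
    cv2.imwrite(f'pics/{tag}.png',c['pixels'][:,:,::-1]); return c
def load(tag): return pickle.load(open(f'pics/{tag}.pkl','rb'))
def pts(c):
    d=c['depth'];h,w=d.shape;f=h/2/np.tan(np.radians(c['fovy'])/2)
    v,u=np.mgrid[:h,:w]
    P=np.stack([(u-c['cx'])/f*d,(v-c['cy'])/f*d,d],-1)
    W=P@c['pose'][:3,:3].T+c['pose'][:3,3]; W[d<=0]=np.nan; return W
def ray(c,u,v,z):
    h=c['depth'].shape[0];f=h/2/np.tan(np.radians(c['fovy'])/2)
    r=c['pose'][:3,:3]@np.array([(u-c['cx'])/f,(v-c['cy'])/f,1]);o=c['pose'][:3,3]
    return o+r*(z-o[2])/r[2]
E
python3 - <<'E'
from h import *
for n in('top','side'):
    c=shot(n,n+'0'); print(n,c['fovy'],c['cx'],c['cy'],c['pose'].round(3).tolist())
a=np.vstack([load('top0')['pixels'],load('side0')['pixels']])
o=bot.get_obs();print(o)
E
```

```text
pics
top 46.273285967854804 282.1668571479153 209.30350657341617 [[-0.004, -0.994, 0.109, 0.373], [-1.0, 0.003, -0.015, -0.058], [0.014, -0.109, -0.994, 1.417], [0.0, 0.0, 0.0, 1.0]]
side 46.905616257606106 280.65573723842664 213.7988047238392 [[0.815, -0.297, 0.498, -0.256], [-0.579, -0.442, 0.685, -1.131], [0.017, -0.846, -0.532, 0.938], [0.0, 0.0, 0.0, 1.0]]
{'t': 0.1, 'q': array([-1.39908789,  0.47771529,  0.02236049,  1.55635393, -0.01150651,
        1.10927164, -0.08306081]), 'joint_vel': array([-0.00038053, -0.00181748,  0.0020198 , -0.00315634, -0.00037525,
        0.00228708, -0.00013679]), 'joint_torque': array([ 4.23722799e-03, -5.97761822e+01,  1.61374949e+00, -2.81954151e+01,
        1.28315753e-02,  5.07014774e-03,  3.34112633e-05]), 'eef_pos': array([0.18628938, 0.64823695, 0.23042414]), 'tool_rot': array([-5.33248522e-05,  1.39428193e-01,  9.90231853e-01, -8.08150400e-04]), 'contact_force': array([ 0.90649761, -0.5629421 ,  0.23644769]), 'torque': array([ 0.04346882, -0.03044828, -0.02129718]), 'grasp_force': 0.0, 'gripper_width': 0.998480645194047}
```

View pics/top0.png

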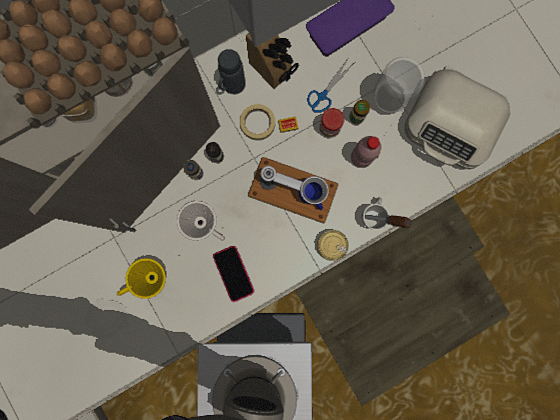

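View pics/side0.png

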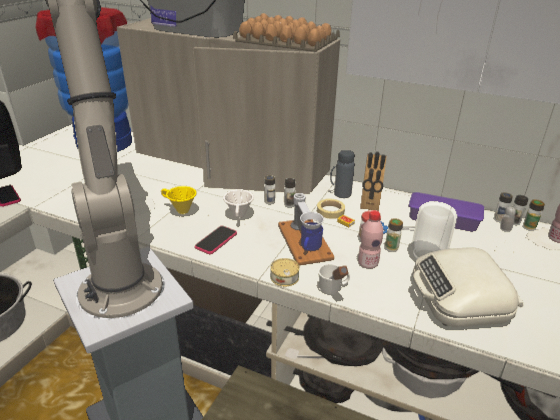

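Top view: the stand is at about (293,189), with the bolt boss at (268,174) and the ring and blue cup at (314,190). The white mug is at (373,214), with the driver handle at (398,221). The dripper could be either of two: white at (197,221), handle to (222,238), or yellow at (145,278). The white one fits the description, and the yellow one is the look-alike. I'll confirm this with an enlarged crop.

```bash
python3 - <<'E'
from h import *
c=load('top0');p=c['pixels'][:,:,::-1]
def cr(u,v,w,h,W,H): return cv2.resize(p[v:v+h,u:u+w],(W,H),interpolation=cv2.INTER_CUBIC)
a=np.hstack([cr(165,190,70,60,400,343),cr(345,185,70,60,400,343)])
b=cr(240,145,140,44,800,251) 
b=cr(245,152,100,75,342,257);s=load('side0');q=s['pixels'][:,:,::-1]
d=cv2.resize(q[185:300,260:365],(458,257)[:2],interpolation=cv2.INTER_CUBIC)
d=cv2.resize(q[190:300,265:461],(458,257),interpolation=cv2.INTER_CUBIC)
cv2.imwrite('pics/crop1.png',np.vstack([a,np.hstack([b,d])]))
W=pts(c)
for n,(u,v) in dict(boss=(268,174),ring=(314,190),dr=(197,221),drh=(220,237),mug=(373,214),hand=(400,221),jar1=(193,169),jar2=(213,152),bottle=(368,150),tin=(331,244)).items(): print(n,W[v,u].round(3))
# driver handle: brown
R=W[185:245,345:425]; m=(R[...,2]>0.07)
print(np.c_[R[m].round(3), np.argwhere(m)[:,::-1]+[345,185], c['pixels'][185:245,345:425][m]][::6].tolist())
E
```

```text
boss [ 0.61 -0.04  0.12]
ring [ 0.581 -0.17   0.024]
dr [0.494 0.165 0.01 ]
drh [0.444 0.091 0.077]
mug [ 0.513 -0.343  0.003]
hand [ 0.483 -0.39   0.122]
jar1 [0.626 0.162 0.109]
jar2 [0.673 0.109 0.109]
bottle [ 0.666 -0.302  0.158]
tin [ 0.426 -0.215  0.038]
[[0.534, -0.338, 0.072, 376.0, 204.0, 181.0, 184.0, 171.0], [0.499, -0.37, 0.093, 390.0, 216.0, 25.0, 9.0, 0.0], [0.497, -0.383, 0.107, 396.0, 216.0, 32.0, 16.0, 7.0], [0.497, -0.368, 0.082, 388.0, 217.0, 36.0, 37.0, 37.0], [0.495, -0.379, 0.103, 394.0, 217.0, 50.0, 20.0, 14.0], [0.494, -0.391, 0.119, 400.0, 217.0, 44.0, 25.0, 6.0], [0.493, -0.405, 0.128, 406.0, 217.0, 73.0, 60.0, 50.0], [0.493, -0.368, 0.092, 389.0, 218.0, 43.0, 38.0, 35.0], [0.492, -0.381, 0.104, 395.0, 218.0, 53.0, 34.0, 18.0], [0.49, -0.392, 0.125, 401.0, 218.0, 46.0, 20.0, 8.0], [0.49, -0.406, 0.132, 407.0, 218.0, 51.0, 27.0, 16.0], [0.491, -0.366, 0.088, 388.0, 219.0, 42.0, 43.0, 40.0], [0.49, -0.378, 0.105, 394.0, 219.0, 45.0, 29.0, 17.0], [0.488, -0.391, 0.117, 400.0, 219.0, 48.0, 30.0, 20.0], [0.487, -0.403, 0.133, 406.0, 219.0, 76.0, 47.0, 24.0], [0.
[... 803 characters left out ...]
 396.0, 223.0, 51.0, 30.0, 16.0], [0.477, -0.394, 0.126, 402.0, 223.0, 56.0, 37.0, 23.0], [0.476, -0.408, 0.132, 408.0, 223.0, 55.0, 57.0, 58.0], [0.476, -0.376, 0.1, 393.0, 224.0, 30.0, 16.0, 13.0], [0.474, -0.386, 0.125, 399.0, 224.0, 49.0, 30.0, 24.0], [0.474, -0.401, 0.129, 405.0, 224.0, 77.0, 46.0, 25.0], [0.475, -0.377, 0.087, 392.0, 225.0, 83.0, 79.0, 73.0], [0.473, -0.386, 0.114, 398.0, 225.0, 23.0, 14.0, 7.0], [0.471, -0.398, 0.132, 404.0, 225.0, 64.0, 29.0, 8.0], [0.472, -0.384, 0.088, 395.0, 226.0, 85.0, 80.0, 70.0], [0.47, -0.394, 0.116, 401.0, 226.0, 31.0, 24.0, 12.0], [0.469, -0.406, 0.131, 407.0, 226.0, 70.0, 40.0, 27.0], [0.466, -0.402, 0.125, 405.0, 227.0, 34.0, 29.0, 15.0]]
```

View pics/crop1.png

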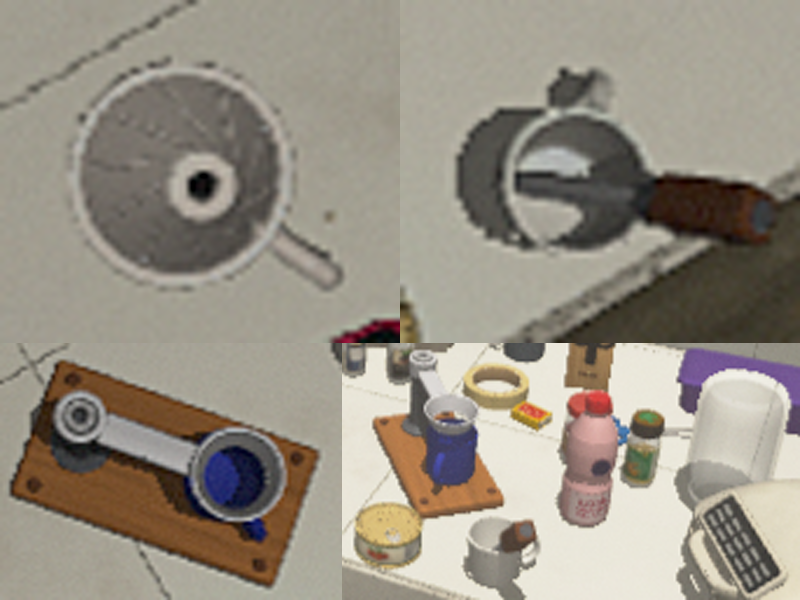

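White dripper confirmed: a cone with a centre hole, and its handle towards the robot's right. The driver leans in the mug towards the image right, which is world -y. Next I'll measure precisely.

```bash
python3 - <<'E'
from h import *
from scipy.optimize import least_squares
c=load('top0');s=load('side0');W=pts(c);V=pts(s)
def circ(P):
    r=least_squares(lambda q:np.hypot(P[:,0]-q[0],P[:,1]-q[1])-q[2],[*P[:,:2].mean(0),.04],loss='soft_l1',f_scale=.002).x; return r.round(4),len(P)
def box(A,x,y,r,z0,z1,r0=0):
    d=np.hypot(A[...,0]-x,A[...,1]-y); return (d<r)&(d>=r0)&(A[...,2]>z0)&(A[...,2]<z1)
for n,A in(('T',W),('S',V)):
    print(n,'mug rim',circ(A[box(A,.505,-.343,.045,.055,.074,.025)]))
    print('drip rim',circ(A[box(A,.49,.15,.062,.068,.086,.04)]),)
    print('ring rim',circ(A[box(A,.575,-.165,.045,.115,.14,.025)]))
    m=box(A,.61,-.04,.028,.125,.15);print('boss',circ(A[m]),A[m].mean(0).round(4),A[m][:,2].max())
    m=box(A,.49,.15,.115,.06,.09,.062)&(A[...,0]<.47);P=A[m];print('drip handle',P.mean(0).round(4),len(P),P.min(0).round(3),P.max(0).round(3))
# handle mask
def brown(c,u0,u1,v0,v1):
    h=cv2.cvtColor(c['pixels'],cv2.COLOR_RGB2HSV);m=np.zeros(h.shape[:2],np.uint8)
    hh=h[v0:v1,u0:u1];m[v0:v1,u0:u1]=((hh[...,0]<15)&(hh[...,1]>90)&(hh[...,2]<130));return m
for n,c_,b in(('T',c,(384,415,208,233)),('S',s,(325,360,258,290))):
    m=brown(c_,*b);A=pts(c_);q=np.argwhere(m)[:,::-1];r=cv2.minAreaRect(q.astype(np.float32));print(n,len(q),r,A[m>0].mean(0).round(4))
    for z in(.10,.105,.11,.115):print(z,ray(c_,*r[0],z).round(4))
for z in(.006,.012):print('nose',ray(c,365.5,216.5,z).round(4))
h=cv2.cvtColor(c['pixels'],cv2.COLOR_RGB2HSV)
# foot
m=np.zeros(h.shape[:2],np.uint8);m[150:230,240:345]=((h[...,0]>3)&(h[...,0]<20)&(h[...,1]>100)&(h[...,2]>60))[150:230,240:345]
k=max(cv2.findContours(m,0,1)[0],key=cv2.contourArea);r=cv2.minAreaRect(k);print('foot',r)
C=[ray(c,*p,.018)[:2].round(4) for p in cv2.boxPoints(r)];print(C,np.mean(C,0))
E
```

```text
T mug rim (array([ 0.4998, -0.3381,  0.0342]), 133)
drip rim (array([0.4901, 0.1549, 0.0496]), 427)
ring rim (array([ 0.567 , -0.1622,  0.0337]), 230)
boss (array([ 0.6079, -0.0419,  0.0155]), 178) [ 0.6078 -0.0421  0.1365] 0.145233853482569
drip handle [0.4464 0.0913 0.0728] 36 [0.439 0.082 0.063] [0.456 0.102 0.079]
S mug rim (array([ 0.4972, -0.3411,  0.0337]), 159)
drip rim (array([0.4892, 0.1521, 0.0496]), 185)
ring rim (array([ 0.5657, -0.1661,  0.0334]), 136)
boss (array([ 0.6061, -0.0453,  0.0158]), 99) [ 0.6048 -0.0476  0.1353] 0.14739142283617557
drip handle [0.4436 0.0866 0.0701] 28 [0.435 0.077 0.061] [0.452 0.099 0.082]
T 157 ((399.1081237792969, 220.85137939453125), (21.207469940185547, 9.535140991210938), 9.462321281433105) [nan nan nan]
0.1 [ 0.4849 -0.3931  0.1   ]
0.105 [ 0.4845 -0.3918  0.105 ]
0.11 [ 0.4841 -0.3906  0.11  ]
0.115 [ 0.4836 -0.3893  0.115 ]
S 46 ((336.9615173339844, 265.6922912597656), (23.297409057617188, 13.590156555175781), 56.3099365234375) [ 0.5015 -0.3659  0.0931]
0.1 [ 0.5002 -0.3626  0.1   ]
0.105 [ 0.4957 -0.3671  0.105 ]
0.11 [ 0.4911 -0.3717  0.11  ]
0.115 [ 0.4866 -0.3763  0.115 ]
nose [ 0.5058 -0.3199  0.006 ]
nose [ 0.5053 -0.3188  0.012 ]
foot ((292.68328857421875, 189.3868865966797), (81.05706787109375, 41.840248107910156), 19.653825759887695)
[array([0.5664, 0.0204]), array([ 0.6815, -0.0199]), array([ 0.6011, -0.24  ]), array([ 0.4872, -0.1978])] [ 0.58405  -0.109325]
```

```bash
python3 -m jog '[[-6,-7,0,0.1],[-12,-14,0,0.2],[-18,-21,0,0.3],[-22.9,-27.6,0,0.4],[-22.9,-27.6,0,0.4],[-22.9,-27.6,0,0.4],[-22.9,-27.6,0,0.4],[-22.9,-27.6,0,0.5],[-22.9,-27.6,0,0.5],[-38.2,-48.2,0,0.8],[-38.2,-48.2,0,0.8],[-38.2,-48.2,0,0.8],[-38.2,-48.2,0,0.8],[-38.2,-48.2,0,0.8],[-38.2,-48.2,0,0.9],[-38.2,-48.2,0,0.9]]'; python3 -c "
from h import *
o=bot.get_obs();print(o['q'].round(2),o['contact_force'])"
```

```text
t: 1.43
eef_pos: [0.4217, 0.0734, 0.2315]
tool_rot: [0.001, 0.562, 0.827, -0.0]
contact_force: [0.6, 0.0, 0.7]
gripper_width: 1.0
grasp_force: 0.0
[-0.81  0.05  0.52  2.14 -0.03  0.96  0.1 ] [0.56585231 0.02387194 0.68942473]
```

```bash
cat >> h.py <<'E'
from scipy.spatial.transform import Rotation as Ro
def go(*T):
    o=bot.get_obs();q=o['tool_rot'];R=Ro.from_quat([q[1],q[2],q[3],q[0]]).as_matrix()
    print('pos',o['eef_pos'].round(4),'yang',np.degrees(np.arctan2(R[1,1],R[0,1])).round(1),'q7',o['q'][6].round(2),'F',o['contact_force'].round(1),'tau',o['torque'].round(2),'w',round(o['gripper_width'],3),'g',round(o['grasp_force'],1),'t',round(o['t'],2))
    for t in T: print(t,'->',(R.T@(np.array(t)-o['eef_pos'])*100).round(2))
E
python3 -c "
from h import *
go((.45,-.25,.231),(.4845,-.392,.18))"
```

```text
pos [0.4217 0.0734 0.2315] yang 21.6 q7 0.1 F [0.6 0.  0.7] tau [-0.02  0.04  0.05] w 1.0 g 0.0 t 1.43
(0.45, -0.25, 0.231) -> [-31.1   -9.29   0.09]
(0.4845, -0.392, 0.18) -> [-45.57 -11.32   5.21]
```

```bash
python3 -m jog '[[-4,-1.2,0,0.1],[-8,-2.4,0,0.2],[-12,-3.6,0,0.3],[-16,-4.8,0,0.4],[-20,-6,0,0.5],[-24,-7.2,0,0.6],[-28,-8.3,0,0.64],[-31.1,-9.3,0,0.64],[-35,-9.9,1.5,0.64],[-39,-10.4,3,0.64],[-43,-11,4.5,0.64],[-45.6,-11.3,5.2,0.64],[-45.6,-11.3,5.2,0.64],[-45.6,-11.3,5.2,0.64]]'; python3 - <<'E'
from h import *
go((.4845,-.392,.085))
t=shot('top','top1');s=shot('side','side1')
a=t['pixels'][170:270,330:450];b=s['pixels'][190:310,280:400]
cv2.imwrite('pics/c2.png',np.hstack([cv2.resize(a,(400,333)),cv2.resize(b,(333,333))])[:,:,::-1])
E
```

```text
t: 2.6
eef_pos: [0.4887, -0.386, 0.178]
tool_rot: [-0.001, 0.79, 0.613, -0.001]
contact_force: [0.6, 0.9, 0.7]
gripper_width: 0.996
grasp_force: 0.0
pos [ 0.4887 -0.386   0.178 ] yang -14.4 q7 0.69 F [0.6 0.9 0.7] tau [ 0.07 -0.05 -0.  ] w 0.996 g 0.0 t 2.6
(0.4845, -0.392, 0.085) -> [-0.68 -0.24  9.3 ]
```

View pics/c2.png

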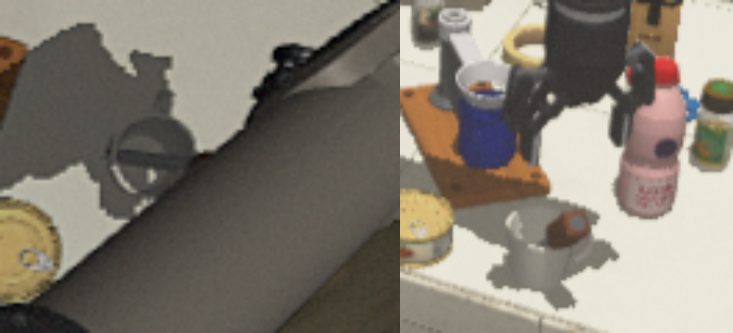

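The gripper hovers above the mug, and the driver handle is at about (341,272) in the side view. I'll check the grip estimate by projecting it into both views.

```bash
python3 - <<'E'
from h import *
def proj(c,P):
    f=210/np.tan(np.radians(c['fovy'])/2);p=np.linalg.inv(c['pose'])@np.r_[P,1];return (p[:2]/p[2]*f+[c['cx'],c['cy']]).round(1)
s=load('side1');t=load('top0');V=pts(s)
n=np.array([.505,-.319,.007]);g=np.array([.4845,-.392,.106]);a=(g-n)/np.linalg.norm(g-n);print(np.linalg.norm(g-n))
for d in(.098,.126,.155):print(d,proj(s,n+a*d),proj(t,n+a*d))
h=cv2.cvtColor(s['pixels'],cv2.COLOR_RGB2HSV)
for v in range(262,288,2): print(v,' '.join('%3d/%3d'%(h[v,u,1],h[v,u,2]) for u in range(328,358,2)))
E
```

```text
0.12470064153804503
0.098 [336.7 274. ] [391.6 219.9]
0.126 [340.1 271.4] [399.6 220.9]
0.155 [343.6 268.6] [408.3 221.9]
262  29/124  27/122  31/124  29/122  29/125  28/173  29/176  19/233  19/234  17/234  17/234  16/234  16/233  18/233  17/234
264  29/133  29/134  28/129  29/125  31/124  29/124  33/125  30/126  29/169  28/174  17/234  16/232  16/234  16/234  17/234
266  26/136  24/141  21/136  22/137  23/132  32/110  99/131 102/123 116/128  86/121  27/123  28/175  16/233  18/233  16/234
268  27/141  24/139  22/137  26/137  42/121  97/ 92 134/135  33/115  14/112 111/120  31/124  32/128  21/228  20/234  17/234
270  28/138  29/141  27/143  59/103  88/ 81  87/ 82 133/127   0/111   7/112  45/118  34/119  27/123  17/234  19/234  19/233
272  26/140  23/142  44/117  86/ 77  95/ 78  91/ 81 133/117  84/122   2/107 109/122  55/107  17/234  17/234  18/232  20/234
274  27/140  26/139  29/106  90/ 74  85/ 75  72/ 78 113/108 115/111 115/100 103/ 87  33/123  19/231  16/233  16/234  17/234
276  26/139  23/133  16/ 93  70/ 77  79/ 77  76/ 74  75/ 75  73/ 77  57/ 90  30/120  27/132  27/172  26/177  18/230  17/234
278  26/185  21/120  24/ 97  78/ 75  85/ 75  91/ 73  90/ 74  34/106  31/123  30/118  23/134  27/124  27/125  29/123  19/226
280  20/152  28/172  20/137  28/127  31/125  35/125  28/126  30/119  24/118  27/132  29/133  27/122  24/125  27/123  25/123
282  26/147  26/145  20/138  25/134  23/131  26/128  30/118  28/127  26/140  28/138  29/123  27/125  29/122  29/125  31/125
284  25/142  30/145  28/138  28/129  28/128  26/129  27/114  26/120  27/131  29/124  30/128  27/124  27/122  31/209  23/222
286  25/141  23/142  30/137  25/132  25/130  25/124  25/121  26/126  30/126  27/123  26/219  25/124  29/210  19/233  19/233
```

```bash
python3 -m jog '[[-0.7,-0.2,1,0],[-0.7,-0.2,4,0],[-0.7,-0.2,6,0],[-0.7,-0.2,6,0],[-0.7,-0.2,6,0]]'; python3 -c "
from h import *
go((.4845,-.392,.085))"
```

```text
t: 3.12
eef_pos: [0.4856, -0.3896, 0.1188]
tool_rot: [-0.001, 0.789, 0.614, -0.0]
contact_force: [-0.6, 1.0, 0.3]
gripper_width: 1.003
grasp_force: 0.0
pos [ 0.4856 -0.3896  0.1188] yang -14.2 q7 0.75 F [-0.6  1.   0.3] tau [-0.01 -0.03 -0.02] w 1.003 g 0.0 t 3.12
(0.4845, -0.392, 0.085) -> [-0.26 -0.05  3.38]
```

```bash
python3 -m jog '[[-0.3,0,2,0],[-0.3,0,3.4,0],[-0.3,0,3.4,0],[-0.3,0,3.4,0]]'; python3 -m jog '[[0,0,0,0],[0,0,0,0],[0,0,0,0],[0,0,0,0],[0,0,0,0],[0,0,0,0]]' 1 35;  python3 -c "
from h import *
go((.4845,-.392,.085))"
```

```text
t: 3.45
eef_pos: [0.4853, -0.3934, 0.0855]
tool_rot: [-0.0, 0.789, 0.614, -0.0]
contact_force: [0.5, 0.0, 0.5]
gripper_width: 0.997
grasp_force: 0.0
t: 3.95
eef_pos: [0.4854, -0.394, 0.0856]
tool_rot: [0.0, 0.789, 0.614, 0.0]
contact_force: [-1.3, -0.0, 1.7]
gripper_width: 0.299
grasp_force: 37.8
pos [ 0.4854 -0.394   0.0856] yang -14.3 q7 0.78 F [-1.3 -0.   1.7] tau [0.06 0.08 0.02] w 0.299 g 37.8 t 3.95
(0.4845, -0.392, 0.085) -> [ 0.17 -0.14  0.06]
```

```bash
python3 -m jog '[[1.1,0,-0.9,0],[2.2,0,-1.55,0],[3.4,0,-2.1,0],[4.65,0,-2.45,0],[5.9,0,-2.7,0],[7.0,0,-2.8,0],[7.4,0,-2.85,0],[7.4,0,-2.85,0],[7.4,0,-2.85,0]]'; python3 - <<'E'
from h import *
go()
t=shot('top','top2');s=shot('side','side2')
a=t['pixels'][170:270,330:450];b=s['pixels'][190:310,280:400]
cv2.imwrite('pics/c3.png',np.hstack([cv2.resize(a,(480,400)),cv2.resize(b,(400,400))])[:,:,::-1][:,80:])
E
```

```text
t: 4.7
eef_pos: [0.5039, -0.3218, 0.1137]
tool_rot: [-0.0, 0.789, 0.614, 0.0]
contact_force: [0.5, -1.3, -0.4]
gripper_width: 0.297
grasp_force: 35.4
pos [ 0.5039 -0.3218  0.1137] yang -14.2 q7 0.65 F [ 0.5 -1.3 -0.4] tau [-0.45 -0.34  0.04] w 0.297 g 35.4 t 4.7
```

View pics/c3.png

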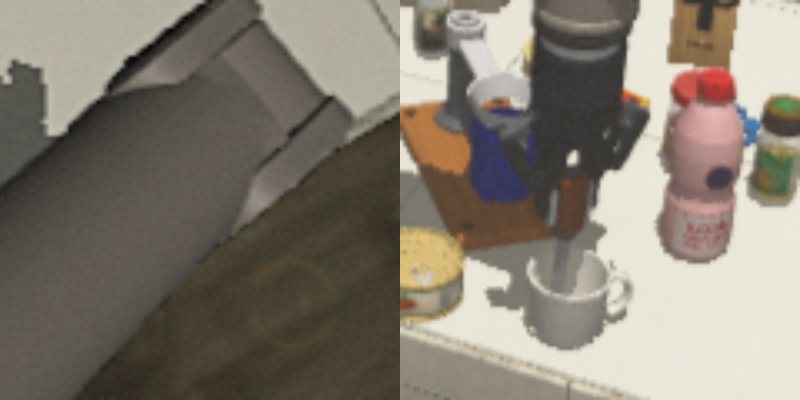

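Side view: the driver stands almost upright in the mug, with its handle in the pads. Next I'll lift it, carry it over the bolt, and wind the wrist back on the way.

```bash
python3 -m jog '[[0,0,-4,0],[0,0,-8,0],[0,0,-12,-0.1],[0,0,-15,-0.22],[1,0,-17,-0.34],[4,0.5,-17,-0.46],[8,1,-17,-0.58],[12,1.3,-17,-0.7],[15,1.6,-17,-0.82],[18,2,-17,-0.94],[21,2.3,-17,-1.06],[24,2.6,-17,-1.18],[27,2.9,-17,-1.3],[28.5,3.1,-17,-1.42],[29.5,3.2,-17,-1.54],[29.5,3.2,-17,-1.66],[29.5,3.2,-17,-1.78],[29.5,3.2,-17,-1.9],[29.5,3.2,-17,-2.02],[29.5,3.2,-17,-2.14]]';python3 - <<'E'
from h import *
go((.607,-.0435,.283))
t=shot('top','top3');s=shot('side','side3')
a=t['pixels'][130:230,220:340];b=s['pixels'][140:260,250:370]
cv2.imwrite('pics/c4.png',np.hstack([cv2.resize(a,(480,400)),cv2.resize(b,(400,400))])[:,:,::-1][:,80:])
E
```

```text
t: 6.47
eef_pos: [0.6062, -0.0441, 0.2827]
tool_rot: [-0.002, -0.162, 0.987, 0.001]
contact_force: [1.5, -0.4, -1.2]
gripper_width: 0.296
grasp_force: 35.6
pos [ 0.6062 -0.0441  0.2827] yang 108.7 q7 1.96 F [ 1.5 -0.4 -1.2] tau [0.06 0.03 0.  ] w 0.296 g 35.6 t 6.47
(0.607, -0.0435, 0.283) -> [-0.09  0.03 -0.03]
```

View pics/c4.png

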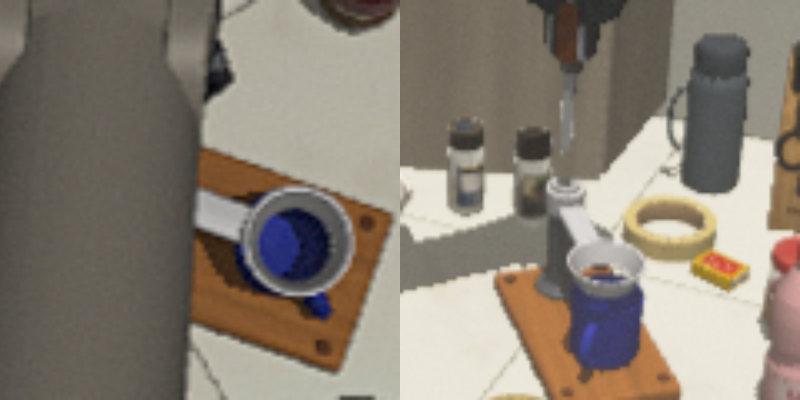

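The driver hangs above the bolt, with its nose at about (299,194) in the side picture and the boss at (300,197). I'll measure its tilt and its offset from the boss in this view.

```bash
python3 - <<'E'
from h import *
s=load('side3');s0=load('side0');V=pts(s);f=210/np.tan(np.radians(s['fovy'])/2)
def proj(c,P):
    p=np.linalg.inv(c['pose'])@np.r_[P,1];return (p[:2]/p[2]*f+[c['cx'],c['cy']])
d=np.hypot(V[...,0]-.607,V[...,1]+.045)<.03
for v in range(140,205,3):
    m=d[v]&(V[v,:,2]>.12)
    if m.sum():
        u=np.where(m)[0];P=V[v][m];print(v,u.min(),u.max(),u.mean().round(1),P.mean(0).round(4))
for z in(.14,.17,.2,.25,.283):print(z,proj(s,[.607,-.0435,z]).round(1),'tcp',proj(s,[.6062,-.0441,z]).round(1))
# bolt/boss crop in side0 & top0 gray
g=cv2.cvtColor(s['pixels'],cv2.COLOR_RGB2GRAY)[192:206,290:312];print(g)
g=cv2.cvtColor(load('top0')['pixels'],cv2.COLOR_RGB2GRAY)[164:184,257:280];print(g)
E
```

```text
140 292 310 301.0 [ 0.6031 -0.0476  0.3384]
143 293 307 300.0 [ 0.5971 -0.0509  0.3311]
146 293 307 299.7 [ 0.5987 -0.0481  0.3196]
149 293 309 301.0 [ 0.6007 -0.0525  0.3107]
152 293 308 300.5 [ 0.6001 -0.0515  0.3003]
155 295 308 301.5 [ 0.6015 -0.0555  0.2913]
158 298 304 301.0 [ 0.6024 -0.0525  0.2795]
161 299 303 301.0 [ 0.6019 -0.0538  0.2698]
164 299 302 300.5 [ 0.6044 -0.0488  0.2566]
167 299 302 300.5 [ 0.6039 -0.0501  0.2467]
170 298 301 299.5 [ 0.6017 -0.0484  0.236 ]
173 298 301 299.5 [ 0.6033 -0.047   0.2242]
176 298 301 299.5 [ 0.6024 -0.0488  0.2144]
179 298 301 299.5 [ 0.6028 -0.049   0.2035]
182 298 300 299.0 [ 0.6004 -0.0502  0.1938]
185 298 299 298.5 [ 0.599  -0.0499  0.183 ]
194 294 304 299.0 [ 0.6128 -0.0372  0.139 ]
197 293 305 299.0 [ 0.6028 -0.0505  0.1371]
200 294 304 299.0 [ 0.5999 -0.0547  0.1287]
203 297 303 300.0 [ 0.5947 -0.0673  0.1252]
0.14 [298.8 195. ] tcp [298.7 195.2]
0.17 [299.1 187.1] tcp [299.  187.2]
0.2 [299.5 178.9] tcp [299.4 179.1]
0.25 [300.1 165.1] tcp [300.  165.2]
0.283 [300.5 155.6] tcp [300.4 155.7]
[[133 133 127 123 107 131 116 110 1
[... 2508 characters left out ...]
153 156 155 152 152]
 [ 39  35  42  34  50 122 165 136  69  77 109 133 112  92  68 121 161 165
  157 162 160 156 159]
 [ 39  42  41  27  26  69 138 169 155 108  72  59  76 107 139 171 160 139
  166 161 163 161 160]
 [ 40  42  38  33  23  17  65 131 174 166 161 159 162 167 173 154  99 147
  171 164 167 162 163]
 [ 41  39  39  32  30  27  20  41  86 141 166 187 177 145  86  32 102 167
  171 167 171 169 163]
 [ 77  50  51  35  25  29  22  26  32  36  37  37  39  40  24   9  37  84
  126 145 163 170 169]
 [ 82  86  86  58  39  42  30  13  13  22  21  26  28  26  19  24  19  22
   26  52  99 128 151]
 [ 81  82  70  45  62  61  57  32  23  26  33  32  26  35  27  13  21  31
   25  24  25  30  66]]
```

```bash
python3 -m jog '[[-0.4,0,0.5,0],[-0.4,0,2,0],[-0.4,0,3,0],[-0.4,0,3.3,0],[-0.4,0,3.6,0],[-0.4,0,3.8,0],[-0.4,0,4.0,0],[-0.4,0,4.0,0]]';python3 - <<'E'
from h import *
go()
s=shot('side','side4');V=pts(s)
d=np.hypot(V[...,0]-.607,V[...,1]+.045)<.03
for v in range(155,203,3):
    m=d[v]&(V[v,:,2]>.12);u=np.where(m)[0];print(v,u.min(),u.max(),u.mean().round(1),V[v][m].mean(0).round(4))
E
```

```text
t: 7.23
eef_pos: [0.6111, -0.0429, 0.2438]
tool_rot: [0.0, -0.159, 0.987, -0.0]
contact_force: [-0.4, -0.1, -0.2]
gripper_width: 0.301
grasp_force: 35.6
pos [ 0.6111 -0.0429  0.2438] yang 108.3 q7 1.97 F [-0.4 -0.1 -0.2] tau [0.   0.01 0.06] w 0.301 g 35.6 t 7.23
155 294 307 300.5 [ 0.6033 -0.0481  0.2879]
158 294 309 301.2 [ 0.6048 -0.0504  0.2781]
161 294 309 301.5 [ 0.6048 -0.0526  0.2685]
164 295 309 302.0 [ 0.6056 -0.0548  0.2588]
167 297 307 302.0 [ 0.6063 -0.0547  0.248 ]
170 298 304 301.0 [ 0.6064 -0.0502  0.2354]
173 300 302 301.0 [ 0.6113 -0.0447  0.2209]
176 299 302 300.5 [ 0.6084 -0.0465  0.2117]
179 299 302 300.5 [ 0.6095 -0.0458  0.2001]
182 299 302 300.5 [ 0.6088 -0.0474  0.19  ]
185 299 301 300.0 [ 0.607  -0.0477  0.1796]
188 298 301 299.5 [ 0.6045 -0.0489  0.1698]
191 298 301 299.5 [ 0.6054 -0.0484  0.158 ]
194 294 304 299.0 [ 0.6106 -0.04    0.141 ]
197 293 305 299.0 [ 0.6036 -0.0495  0.1364]
200 294 304 299.0 [ 0.5995 -0.0553  0.1291]
```

```bash
python3 -m jog '[[0,0,0.2,0],[0,0,0.4,0],[0,0,0.6,0],[0,0,0.6,0]]';python3 -c "
from h import *
go()"; python3 -m jog '[[0,0,0.1,0],[0,0,0.3,0],[0,0,0.3,0]]';python3 -c "
from h import *
go()"
```

```text
t: 7.62
eef_pos: [0.6114, -0.0424, 0.2381]
tool_rot: [0.0, -0.16, 0.987, 0.0]
contact_force: [0.1, 1.3, 0.7]
gripper_width: 0.296
grasp_force: 35.9
pos [ 0.6114 -0.0424  0.2381] yang 108.4 q7 1.97 F [0.1 1.3 0.7] tau [ 0.38  0.07 -0.05] w 0.296 g 35.9 t 7.62
t: 7.87
eef_pos: [0.6112, -0.0418, 0.2349]
tool_rot: [0.0, -0.16, 0.987, 0.001]
contact_force: [1.2, 2.7, -0.1]
gripper_width: 0.296
grasp_force: 35.8
pos [ 0.6112 -0.0418  0.2349] yang 108.4 q7 1.97 F [ 1.2  2.7 -0.1] tau [ 0.9  -0.12 -0.01] w 0.296 g 35.8 t 7.87
```

```bash
python3 -m jog '[[0,0.15,0,0],[0,0.15,0.3,0],[0,0.15,0.3,0]]';python3 -c "
from h import *
go()"; python3 -m jog '[[0,0,0.15,0],[0,0,0.3,0],[0,0,0.3,0]]';python3 -c "
from h import *
go()"
```

```text
t: 8.12
eef_pos: [0.6107, -0.0413, 0.2312]
tool_rot: [0.0, -0.159, 0.987, -0.0]
contact_force: [2.4, 1.3, -0.7]
gripper_width: 0.298
grasp_force: 35.6
pos [ 0.6107 -0.0413  0.2312] yang 108.4 q7 1.97 F [ 2.4  1.3 -0.7] tau [ 0.44 -0.43 -0.02] w 0.298 g 35.6 t 8.12
t: 8.37
eef_pos: [0.6107, -0.0414, 0.2285]
tool_rot: [0.0, -0.159, 0.987, -0.0]
contact_force: [1.6, 1.2, -1.4]
gripper_width: 0.301
grasp_force: 35.7
pos [ 0.6107 -0.0414  0.2285] yang 108.3 q7 1.97 F [ 1.6  1.2 -1.4] tau [ 0.49 -0.53 -0.01] w 0.301 g 35.7 t 8.37
```

```bash
python3 -m jog '[[0,0,0,0.12],[0,0,0,0.24],[0,0,0.05,0.36],[0,0,0.06,0.48],[0,0,0.07,0.6],[0,0,0.08,0.72]]';python3 -c "
from h import *
go()"; python3 -m jog '[[0,0,0.02,0.12],[0,0,0.03,0.24],[0,0,0.05,0.36],[0,0,0.06,0.48],[0,0,0.07,0.6],[0,0,0.08,0.72]]';python3 -c "
from h import *
go()"
```

```text
t: 8.87
eef_pos: [0.6108, -0.0416, 0.2281]
tool_rot: [0.0, 0.201, 0.98, -0.0]
contact_force: [1.3, 1.5, -1.0]
gripper_width: 0.297
grasp_force: 35.8
pos [ 0.6108 -0.0416  0.2281] yang 66.8 q7 1.31 F [ 1.3  1.5 -1. ] tau [ 0.26 -0.36  0.12] w 0.297 g 35.8 t 8.87
t: 9.37
eef_pos: [0.6104, -0.042, 0.2272]
tool_rot: [0.0, 0.534, 0.846, -0.0]
contact_force: [0.7, 0.3, 0.0]
gripper_width: 0.299
grasp_force: 35.7
pos [ 0.6104 -0.042   0.2272] yang 25.5 q7 0.66 F [0.7 0.3 0. ] tau [ 0.04 -0.11  0.11] w 0.299 g 35.7 t 9.37
```

```bash
python3 -m jog '[[0,0,0.02,0.12],[0,0,0.03,0.24],[0,0,0.05,0.36],[0,0,0.06,0.48],[0,0,0.07,0.6],[0,0,0.08,0.72],[0,0,0.1,0.84],[0,0,0.12,0.96],[0,0,0.14,1.08],[0,0,0.15,1.2]]';python3 -c "
from h import *
go()"; python3 -m jog '[[0,0,0.02,0.12],[0,0,0.03,0.24],[0,0,0.05,0.36],[0,0,0.06,0.48],[0,0,0.07,0.6]]';python3 -c "
from h import *
go()"
```

```text
t: 10.2
eef_pos: [0.6097, -0.0417, 0.2257]
tool_rot: [-0.0, 0.918, 0.397, -0.001]
contact_force: [-1.8, -0.1, 1.4]
gripper_width: 0.301
grasp_force: 35.9
pos [ 0.6097 -0.0417  0.2257] yang -43.3 q7 -0.38 F [-1.8 -0.1  1.4] tau [0.26 0.56 0.09] w 0.301 g 35.9 t 10.2
t: 10.62
eef_pos: [0.6096, -0.0413, 0.2249]
tool_rot: [-0.001, 0.994, 0.108, -0.001]
contact_force: [-2.0, 0.8, 1.1]
gripper_width: 0.297
grasp_force: 36.0
pos [ 0.6096 -0.0413  0.2249] yang -77.6 q7 -0.87 F [-2.   0.8  1.1] tau [0.4  0.54 0.05] w 0.297 g 36.0 t 10.62
```

```bash
python3 -m jog '[[0,0,0.01,0.1],[0,0,0.02,0.2],[0,0,0.03,0.3]]';python3 -c "
from h import *
go()"; python3 -m jog '[[0,0,0.01,0.1],[0,0,0.02,0.2],[0,0,0.03,0.3]]';python3 -c "
from h import *
go()"; python3 -m jog '[[0,0,0.01,0.1],[0,0,0.02,0.2]]';python3 -c "
from h import *
go()"
```

```text
t: 10.87
eef_pos: [0.6097, -0.0411, 0.2246]
tool_rot: [-0.0, 0.999, -0.041, -0.001]
contact_force: [-2.7, 1.4, 0.9]
gripper_width: 0.306
grasp_force: 35.9
pos [ 0.6097 -0.0411  0.2246] yang -94.7 q7 -1.12 F [-2.7  1.4  0.9] tau [0.5  0.49 0.07] w 0.306 g 35.9 t 10.87
t: 11.12
eef_pos: [0.6098, -0.0409, 0.2242]
tool_rot: [-0.0, 0.982, -0.19, -0.001]
contact_force: [-1.7, 0.7, 0.3]
gripper_width: 0.299
grasp_force: 35.8
pos [ 0.6098 -0.0409  0.2242] yang -111.9 q7 -1.36 F [-1.7  0.7  0.3] tau [0.56 0.47 0.05] w 0.299 g 35.8 t 11.12
t: 11.28
eef_pos: [0.6099, -0.0408, 0.2241]
tool_rot: [-0.0, 0.958, -0.287, -0.001]
contact_force: [-0.3, 2.2, 1.1]
gripper_width: 0.298
grasp_force: 35.9
pos [ 0.6099 -0.0408  0.2241] yang -123.4 q7 -1.53 F [-0.3  2.2  1.1] tau [0.64 0.36 0.15] w 0.298 g 35.9 t 11.28
```

```bash
python3 -m jog '[[0,0,0,0.1],[0,0,0,0.2]]';python3 -c "
from h import *
go()"; python3 -m jog '[[0,0,0,0.1],[0,0,0,0.2]]';python3 -c "
from h import *
go()";
```

```text
t: 11.45
eef_pos: [0.6099, -0.0407, 0.224]
tool_rot: [-0.0, 0.924, -0.381, -0.001]
contact_force: [-0.5, 2.1, 0.3]
gripper_width: 0.3
grasp_force: 35.8
pos [ 0.6099 -0.0407  0.224 ] yang -134.8 q7 -1.69 F [-0.5  2.1  0.3] tau [0.61 0.36 0.11] w 0.3 g 35.8 t 11.45
t: 11.62
eef_pos: [0.61, -0.0407, 0.2239]
tool_rot: [-0.0, 0.882, -0.472, -0.001]
contact_force: [-0.6, 1.9, -1.1]
gripper_width: 0.303
grasp_force: 35.7
pos [ 0.61   -0.0407  0.2239] yang -146.3 q7 -1.86 F [-0.6  1.9 -1.1] tau [0.61 0.11 0.02] w 0.303 g 35.7 t 11.62
```

```bash
python3 - <<'E'
from h import *
s=shot('side','side5');t=shot('top','top5')
def rim(A,g=None):
    d=np.hypot(A[...,0]-.5665,A[...,1]+.164);m=(d>.031)&(d<.04)&(A[...,2]>.11)&(A[...,2]<.15);return m
for n in('side0','side4','side5','top0','top3','top5'):
    A=pts(load(n));P=A[rim(A)];print(n,len(P),P.mean(0).round(4),np.percentile(P[:,2],[50,80,95]).round(4))
b=s['pixels'][130:250,250:370]
b0=load('side0')['pixels'][130:250,250:370]
cv2.imwrite('pics/c5.png',np.hstack([cv2.resize(b0,(400,400)),cv2.resize(b,(400,400))])[:,:,::-1])
E
```

```text
side0 130 [ 0.559  -0.1649  0.1253] [0.1265 0.1305 0.1327]
side4 134 [ 0.5606 -0.165   0.1254] [0.127  0.131  0.1326]
side5 124 [ 0.5598 -0.1643  0.1328] [0.1342 0.1369 0.139 ]
top0 184 [ 0.5657 -0.1604  0.1284] [0.1289 0.1319 0.1341]
top3 185 [ 0.565  -0.1602  0.1283] [0.1283 0.132  0.1337]
top5 181 [ 0.5651 -0.1591  0.1354] [0.1362 0.1389 0.1408]
```

View pics/c5.png

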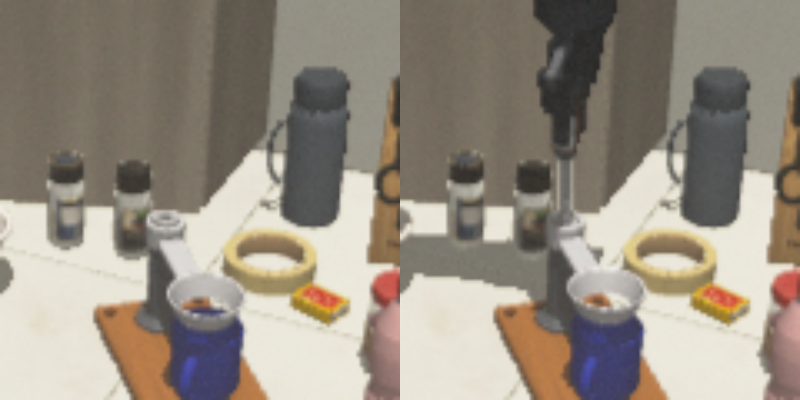

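The side view shows the arm raised and nearly level, with the ring about 7.4 mm higher. I'll keep turning until the hard stop shows up as torque.

```bash
python3 -m jog '[[0,0,0,0.1],[0,0,0,0.2]]';python3 -c "
from h import *
go()"; python3 -m jog '[[0,0,0,0.1],[0,0,0,0.2]]';python3 -c "
from h import *
go()";python3 - <<'E'
from h import *
t=shot('top','top6');s=shot('side','side6')
for n,A in(('t',pts(t)),('s',pts(s))):
    d=np.hypot(A[...,0]-.5665,A[...,1]+.164);m=(d>.031)&(d<.04)&(A[...,2]>.11)&(A[...,2]<.15);P=A[m];print(n,P.mean(0).round(4),np.percentile(P[:,2],[50,80,95]).round(4))
E
```

```text
t: 11.88
eef_pos: [0.6103, -0.0409, 0.2239]
tool_rot: [-0.0, 0.831, -0.556, -0.001]
contact_force: [0.2, 1.3, -1.1]
gripper_width: 0.298
grasp_force: 35.6
pos [ 0.6103 -0.0409  0.2239] yang -157.5 q7 -2.03 F [ 0.2  1.3 -1.1] tau [ 0.63 -0.11  0.06] w 0.298 g 35.6 t 11.88
t: 12.05
eef_pos: [0.6103, -0.0408, 0.2238]
tool_rot: [-0.0, 0.772, -0.636, -0.001]
contact_force: [0.3, 3.5, -0.8]
gripper_width: 0.3
grasp_force: 35.6
pos [ 0.6103 -0.0408  0.2238] yang -169.0 q7 -2.21 F [ 0.3  3.5 -0.8] tau [ 0.83 -0.    0.05] w 0.3 g 35.6 t 12.05
t [ 0.5648 -0.1593  0.1357] [0.1362 0.1389 0.1409]
s [ 0.5582 -0.1682  0.1326] [0.1338 0.1379 0.1397]
```

```bash
python3 - <<'E'
from h import *
s=load('side6');V=pts(s);f=210/np.tan(np.radians(s['fovy'])/2)
def zr(u,v):
    # z on vertical line through axis nearest the ray
    r=s['pose'][:3,:3]@np.array([(u-s['cx'])/f,(v-s['cy'])/f,1]);o=s['pose'][:3,3];t=((np.array([.6085,-.0425])-o[:2])@r[:2])/(r[:2]@r[:2]);return (o+t*r)[2].round(4)
d=np.hypot(V[...,0]-.607,V[...,1]+.045)<.035
for v in range(148,206,1):
    m=d[v]&(V[v,:,2]>.12);u=np.where(m)[0]
    if len(u):print(v,u.min(),u.max(),zr(u.mean(),v))
b=s['pixels'][130:210,265:345]
cv2.imwrite('pics/c6.png',cv2.resize(b,(600,600),interpolation=cv2.INTER_CUBIC)[:,:,::-1])
E
```

```text
148 294 309 0.3084
149 294 309 0.305
150 294 309 0.3016
151 294 309 0.2982
152 295 310 0.2949
153 294 309 0.2913
154 294 309 0.2879
155 295 308 0.2844
156 295 309 0.2811
157 295 309 0.2776
158 296 309 0.2742
159 296 308 0.2707
160 297 307 0.2672
161 296 307 0.2636
162 296 307 0.2601
163 296 307 0.2566
164 294 307 0.253
165 294 307 0.2494
166 294 307 0.2459
167 294 307 0.2423
168 294 306 0.2387
169 294 306 0.2351
170 294 306 0.2315
171 294 304 0.2278
172 294 304 0.2242
173 295 304 0.2207
174 296 302 0.217
175 296 302 0.2134
176 296 302 0.2098
177 298 301 0.2062
178 298 301 0.2026
179 298 301 0.1989
180 298 301 0.1952
181 298 301 0.1916
182 298 301 0.1879
183 298 301 0.1842
184 298 301 0.1805
185 298 301 0.1768
186 298 301 0.1731
187 298 301 0.1693
188 298 301 0.1656
189 298 301 0.1619
190 298 301 0.1581
191 298 301 0.1543
192 297 301 0.1505
193 295 302 0.1466
194 294 304 0.1428
195 293 304 0.139
196 293 305 0.1353
197 293 305 0.1315
198 293 304 0.1276
199 293 303 0.1236
200 294 304 0.1199
201 294 304 0.1161
202 295 304 0.1123
203 297 305 0.1087
204 298 302 0.1046
205 298 298 0.1004
```

View pics/c6.png

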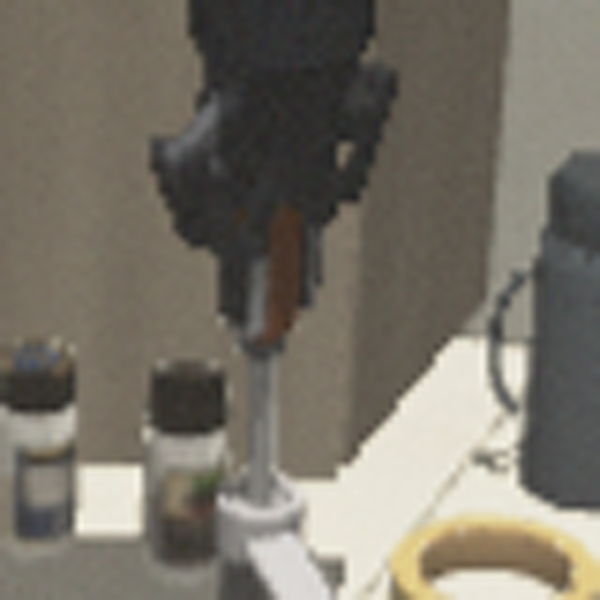

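The driver is engaged only about 8 mm deep; the grip sits lower on the handle than I assumed. I'll seat it deeper and test again.

```bash
python3 -m jog '[[0,0,0.15,0],[0,0,0.3,0],[0,0,0.3,0]]';python3 -c "
from h import *
go()";python3 -m jog '[[0,0,0.15,0],[0,0,0.3,0],[0,0,0.4,0],[0,0,0.4,0]]';python3 -c "
from h import *
go()"
```

```text
t: 12.4
eef_pos: [0.6104, -0.0411, 0.2209]
tool_rot: [-0.0, 0.773, -0.635, -0.001]
contact_force: [-0.6, 3.3, 0.8]
gripper_width: 0.301
grasp_force: 35.9
pos [ 0.6104 -0.0411  0.2209] yang -168.8 q7 -2.2 F [-0.6  3.3  0.8] tau [1.06 0.33 0.07] w 0.301 g 35.9 t 12.4
t: 12.73
eef_pos: [0.6109, -0.0424, 0.2194]
tool_rot: [-0.0, 0.772, -0.636, 0.001]
contact_force: [-3.8, 4.2, 14.9]
gripper_width: 0.302
grasp_force: 37.6
pos [ 0.6109 -0.0424  0.2194] yang -168.9 q7 -2.2 F [-3.8  4.2 14.9] tau [1.19 1.37 0.05] w 0.302 g 37.6 t 12.73
```

```bash
python3 -m jog '[[0,0,-0.4,0],[0,0,-0.4,0],[0,0,-0.4,0]]' - 80;python3 -c "
from h import *
go()";python3 -m jog '[[0,0,-0.4,0.1],[0,0,-0.4,0.2]]';python3 -c "
from h import *
go()";python3 -m jog '[[0,0,0,0.1],[0,0,0,0.2]]';python3 -c "
from h import *
go()
t=shot('top','top7')
A=pts(t)
d=np.hypot(A[...,0]-.5665,A[...,1]+.164);m=(d>.031)&(d<.04)&(A[...,2]>.11)&(A[...,2]<.15);P=A[m];print(P.mean(0).round(4),np.percentile(P[:,2],[50,80,95]).round(4))
"
```

```text
t: 12.98
eef_pos: [0.6106, -0.0418, 0.2212]
tool_rot: [0.0, 0.772, -0.636, 0.0]
contact_force: [-1.7, 1.1, 0.1]
gripper_width: 0.297
grasp_force: 78.9
pos [ 0.6106 -0.0418  0.2212] yang -168.9 q7 -2.21 F [-1.7  1.1  0.1] tau [ 0.43  0.19 -0.  ] w 0.297 g 78.9 t 12.98
t: 13.15
eef_pos: [0.6105, -0.0416, 0.2246]
tool_rot: [-0.0, -0.703, 0.711, -0.0]
contact_force: [-0.4, 1.3, -1.5]
gripper_width: 0.294
grasp_force: 80.2
pos [ 0.6105 -0.0416  0.2246] yang 179.3 q7 -2.4 F [-0.4  1.3 -1.5] tau [0.32 0.15 0.12] w 0.294 g 80.2 t 13.15
t: 13.32
eef_pos: [0.6104, -0.0418, 0.2246]
tool_rot: [-0.001, -0.628, 0.778, -0.0]
contact_force: [0.4, 0.8, -0.3]
gripper_width: 0.294
grasp_force: 80.3
pos [ 0.6104 -0.0418  0.2246] yang 167.9 q7 -2.6 F [ 0.4  0.8 -0.3] tau [0.4  0.25 0.16] w 0.294 g 80.3 t 13.32
[ 0.5646 -0.1591  0.1355] [0.1365 0.1385 0.141 ]
```

The torque stays near the drag value, so something is slipping or the readout is ambiguous. I'll let go, since the driver stands by itself, then clear the view and look.

```bash
python3 -m jog '[[0,0,0,0],[0,0,0,0],[0,0,0,0],[0,0,0,0],[0,0,0,0]]' -1 40; python3 -m jog '[[0,0,-3,0],[0,0,-7,0],[0,0,-9,0],[0,0,-9,-0.1]]'; python3 -c "
from h import *
go((.56,.15,.32))"
```

```text
t: 13.78
eef_pos: [0.6107, -0.0417, 0.2253]
tool_rot: [0.0, -0.63, 0.776, -0.0]
contact_force: [0.1, 0.8, -0.1]
gripper_width: 0.975
grasp_force: 0.0
t: 14.12
eef_pos: [0.6124, -0.0433, 0.3204]
tool_rot: [0.002, -0.668, 0.744, -0.003]
contact_force: [0.5, -0.7, 0.1]
gripper_width: 1.003
grasp_force: 0.0
pos [ 0.6124 -0.0433  0.3204] yang 173.8 q7 -2.64 F [ 0.5 -0.7  0.1] tau [ 0.06  0.04 -0.05] w 1.003 g 0.0 t 14.12
(0.56, 0.15, 0.32) -> [-18.65   7.29  -0.03]
```

```bash
python3 -m jog '[[-3.7,1.5,0,-0.12],[-7.4,2.9,0,-0.24],[-11,4.4,0,-0.36],[-15,5.8,0,-0.48],[-18.6,7.3,0,-0.6],[-18.6,7.3,0,-0.72],[-18.6,7.3,0,-0.84],[-18.6,7.3,0,-0.96],[-18.6,7.3,0,-1.08]]'; python3 - <<'E'
from h import *
go()
t=shot('top','top8');s=shot('side','side8')
A=pts(t)
d=np.hypot(A[...,0]-.5665,A[...,1]+.164);m=(d>.031)&(d<.04)&(A[...,2]>.11)&(A[...,2]<.15);P=A[m];print(P.mean(0).round(4),np.percentile(P[:,2],[50,80,95]).round(4))
for n,c in(('t',t),('s',s)):
    A=pts(c);m=(np.hypot(A[...,0]-.609,A[...,1]+.043)<.04)&(A[...,2]>.2)
    q=np.argwhere(m);P=A[m];print(n,len(q),q.min(0),q.max(0),P.mean(0).round(4),P[:,2].max())
    mt=m&(A[...,2]>.255);q=np.argwhere(mt)[:,::-1].astype(np.float32)
    print('cap',len(q),A[mt].mean(0).round(4), cv2.minAreaRect(q) if len(q)>3 else '')
a=t['pixels'][140:200,240:300];b=s['pixels'][130:210,265:345]
cv2.imwrite('pics/c7.png',np.hstack([cv2.resize(a,(400,400),interpolation=cv2.INTER_CUBIC),cv2.resize(b,(400,400),interpolation=cv2.INTER_CUBIC)])[:,:,::-1])
E
```

```text
t: 14.87
eef_pos: [0.5579, 0.1515, 0.3154]
tool_rot: [-0.0, 0.957, -0.291, 0.0]
contact_force: [0.8, 0.8, -0.7]
gripper_width: 1.001
grasp_force: 0.0
pos [0.5579 0.1515 0.3154] yang -123.9 q7 -2.05 F [ 0.8  0.8 -0.7] tau [ 0.   -0.04  0.03] w 1.001 g 0.0 t 14.87
[ 0.5649 -0.1593  0.1353] [0.1357 0.1388 0.1409]
t 160 [157 260] [172 272] [ 0.6069 -0.038   0.266 ] 0.2800485109845614
cap 129 [ 0.6084 -0.0375  0.2728] ((265.9705810546875, 163.11766052246094), (11.156637191772461, 11.884244918823242), 14.03624439239502)
s 188 [156 296] [179 305] [ 0.6046 -0.0467  0.2469] 0.2785506431660958
cap 78 [ 0.605  -0.0459  0.268 ] ((300.5, 160.5), (9.0, 9.0), 90.0)
```

View pics/c7.png

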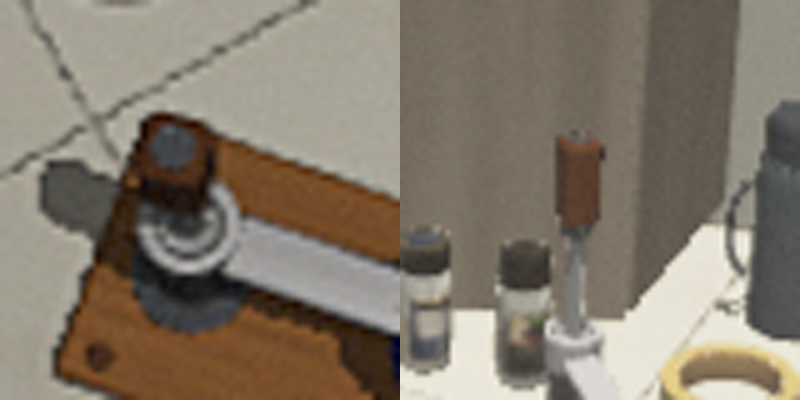

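The driver stands upright in the socket, about 16 mm deep, and the ring is up. I'll check that the arm is level from the slope of its beam, before and after.

```bash
python3 - <<'E'
from h import *
u=np.array([-.341,-.940]);n=np.array([.94,-.341]);b=np.array([.608,-.0425])
for tag in('top0','top8','side0','side8'):
    A=pts(load(tag));D=A[...,:2]-b;s=D@u;w=D@n
    m=(s>.026)&(s<.088)&(abs(w)<.007)&(A[...,2]>.1)&(A[...,2]<.15);x=s[m];z=A[...,2][m]
    X=np.c_[x-.055,w[m],np.ones_like(x)];k,r,_,_=np.linalg.lstsq(X,z,rcond=None)
    res=z-X@k;ok=abs(res)<2*res.std();k=np.linalg.lstsq(X[ok],z[ok],rcond=None)[0];sd=res[ok].std()/np.sqrt(ok.sum())/x.std()
    print(tag,m.sum(),'slope',k[0].round(4),'+-',sd.round(4),'z mid',k[2].round(4))
    # worktop/foot reference slope
    m=(s>-.03)&(s<.16)&(abs(w)>.045)&(abs(w)<.056)&(A[...,2]<.03)&(A[...,2]>.01);x=s[m];print('  foot',m.sum(),np.polyfit(x,A[...,2][m],1).round(4))
E
```

```text
top0 122 slope -0.0415 +- 0.0129 z mid 0.1234
  foot 432 [0.     0.0185]
top8 116 slope -0.015 +- 0.0114 z mid 0.1268
  foot 395 [-0.007   0.0189]
side0 41 slope -0.0392 +- 0.0154 z mid 0.1243
  foot 150 [-0.004   0.0196]
side8 36 slope 0.0419 +- 0.0184 z mid 0.1275
  foot 155 [-0.0034  0.0193]
```

```bash
python3 -m jog '[[3,2.7,0,-0.12],[6,5.3,0,-0.24],[9,8,0,-0.36],[12,10.6,0,-0.48],[14.9,13.3,0,-0.6],[14.9,13.3,0,-0.72],[14.9,13.3,0,-0.84],[14.9,13.3,0,-0.96],[14.9,13.3,0,-1.08],[14.9,13.3,0,-1.2],[14.9,13.3,0,-1.32],[14.9,13.3,0,-1.44],[14.9,13.3,0,-1.56],[14.9,13.3,0,-1.68],[14.9,13.3,0,-1.8],[14.9,13.3,0,-1.95],[14.9,13.3,0,-1.95]]'; python3 -c "
from h import *
go((.608,-.042,.225))"
```

```text
t: 16.38
eef_pos: [0.6061, -0.043, 0.3149]
tool_rot: [-0.0, 0.78, 0.626, -0.0]
contact_force: [-0.0, 0.4, -0.4]
gripper_width: 0.997
grasp_force: 0.0
pos [ 0.6061 -0.043   0.3149] yang -12.5 q7 -0.03 F [-0.   0.4 -0.4] tau [-0.07 -0.01  0.  ] w 0.997 g 0.0 t 16.38
(0.608, -0.042, 0.225) -> [0.14 0.17 8.99]
```

```bash
python3 -m jog '[[0.14,0.17,2,0],[0.14,0.17,5,0],[0.14,0.17,8,0],[0.14,0.17,9,0],[0.14,0.17,9,0]]' && python3 -m jog '[[0,0,0,0],[0,0,0,0],[0,0,0,0],[0,0,0,0],[0,0,0,0]]' 1 60; python3 -c "
from h import *
go((.608,-.042,.225))"; for i in 1 2 3; do :; done; python3 -m jog '[[0,0,0,0.1],[0,0,0,0.2]]'; python3 -c "
from h import *
go()"; python3 -m jog '[[0,0,0,0.1],[0,0,0,0.2]]'; python3 -c "
from h import *
go()"
```

```text
t: 16.8
eef_pos: [0.6063, -0.0414, 0.2224]
tool_rot: [-0.002, 0.781, 0.624, -0.003]
contact_force: [-1.2, 1.1, -0.2]
gripper_width: 0.999
grasp_force: 0.0
t: 17.22
eef_pos: [0.6088, -0.0416, 0.2263]
tool_rot: [0.001, 0.78, 0.625, 0.001]
contact_force: [-1.1, 0.7, 6.7]
gripper_width: 0.303
grasp_force: 21.9
pos [ 0.6088 -0.0416  0.2263] yang -12.6 q7 0.02 F [-1.1  0.7  6.7] tau [-0.19 -1.   -0.01] w 0.303 g 21.9 t 17.22
(0.608, -0.042, 0.225) -> [-0.06 -0.07  0.13]
t: 17.38
eef_pos: [0.609, -0.0416, 0.2263]
tool_rot: [0.0, 0.84, 0.543, 0.001]
contact_force: [0.3, 0.2, 1.0]
gripper_width: 0.294
grasp_force: 59.9
pos [ 0.609  -0.0416  0.2263] yang -24.3 q7 -0.16 F [0.3 0.2 1. ] tau [-0.   -0.23  0.08] w 0.294 g 59.9 t 17.38
t: 17.55
eef_pos: [0.6087, -0.0414, 0.2259]
tool_rot: [0.0, 0.89, 0.456, 0.001]
contact_force: [0.1, -0.3, -1.0]
gripper_width: 0.297
grasp_force: 59.7
pos [ 0.6087 -0.0414  0.2259] yang -35.8 q7 -0.33 F [ 0.1 -0.3 -1. ] tau [-0.01 -0.23 -0.06] w 0.297 g 59.7 t 17.55
```

```bash
python3 - <<'E'
from h import *
A=pts(load('top8'));print(A[158:168,261:271,2].round(3))
B=A[160:165,264:268].reshape(-1,3);print(np.median(B,0))
A=pts(load('side8'));print(A[154:164,294:306,2].round(3))
A=pts(load('top0'));
m=(np.hypot(A[...,0]-.608,A[...,1]+.042)<.021)&(A[...,2]>.12);print('boss rim top0',np.median(A[m][:,2]))
A=pts(load('top8'));print('flat: tin',np.median(A[240:249,326:336,2]),'jar',A[167:172,191:196,2].round(3))
go()
E
```

```text
[[0.005 0.274 0.272 0.272 0.272 0.275 0.274 0.271 0.272 0.274]
 [0.012 0.276 0.272 0.277 0.278 0.275 0.277 0.272 0.277 0.275]
 [0.271 0.275 0.273 0.276 0.277 0.276 0.278 0.274 0.275 0.276]
 [0.27  0.277 0.28  0.276 0.275 0.273 0.273 0.276 0.278 0.277]
 [0.275 0.274 0.28  0.274 0.272 0.275 0.279 0.277 0.276 0.275]
 [0.269 0.275 0.276 0.277 0.274 0.274 0.28  0.275 0.278 0.276]
 [0.277 0.275 0.274 0.272 0.274 0.278 0.278 0.276 0.278 0.276]
 [0.274 0.272 0.273 0.274 0.275 0.275 0.274 0.271 0.278 0.275]
 [0.271 0.275 0.273 0.274 0.272 0.275 0.275 0.278 0.272 0.273]
 [0.264 0.27  0.273 0.271 0.274 0.271 0.28  0.276 0.273 0.275]]
[ 0.61054112 -0.03625172  0.27557439]
[[0.187 0.186 0.186 0.19  0.19  0.189 0.189 0.189 0.189 0.191 0.192 0.189]
 [0.187 0.181 0.183 0.187 0.186 0.187 0.187 0.184 0.187 0.188 0.187 0.185]
 [0.181 0.181 0.183 0.18  0.183 0.276 0.278 0.279 0.274 0.179 0.183 0.184]
 [0.178 0.176 0.275 0.275 0.277 0.278 0.275 0.276 0.275 0.278 0.181 0.181]
 [0.173 0.176 0.274 0.273 0.278 0.276 0.276 0.275 0.277 0.275 0.273 0.176]
 [0.165 0.167 0.265 0.272 0.274 0.273 0.276 0.272 0.273 0.27  0.275 0.269]
 [0.168 0.166 0.265 0.269 0.271 0.272 0.274 0.272 0.273 0.271 0.273 0.266]
 [0.159 0.163 0.262 0.267 0.269 0.267 0.268 0.269 0.266 0.267 0.267 0.267]
 [0.156 0.154 0.259 0.263 0.264 0.265 0.266 0.262 0.263 0.264 0.265 0.16 ]
 [0.149 0.15  0.253 0.261 0.259 0.26  0.263 0.261 0.259 0.257 0.26  0.151]]
boss rim top0 0.13703827086493825
flat: tin nan jar [[0.111 0.11  0.108 0.102 0.108]
 [0.105 0.107 0.105 0.106 0.108]
 [0.106 0.112 0.103 0.105 0.106]
 [0.106 0.105 0.105 0.107 0.108]
 [0.11  0.109 0.109 0.104 0.108]]
pos [ 0.6087 -0.0414  0.2259] yang -35.8 q7 -0.33 F [ 0.1 -0.3 -1. ] tau [-0.01 -0.23 -0.06] w 0.297 g 59.7 t 17.55
```

```bash
G='from h import *
go()'; python3 -m jog '[[0,0,0.3,0],[0,0,0.3,0]]' - 80 >/dev/null; python3 -c "$G"; 
python3 -m jog '[[0,0,0,0.12]]'>/dev/null; python3 -c "$G"; python3 -m jog '[[0,0,0,0.12]]'>/dev/null; python3 -c "$G"; python3 -m jog '[[0,0,0,0.12]]'>/dev/null; python3 -c "$G"; python3 -m jog '[[0,0,0,0.12]]'>/dev/null; python3 -c "$G"; python3 -m jog '[[0,0,0,0.12]]'>/dev/null; python3 -c "$G"; python3 -m jog '[[0,0,0,0.12]]'>/dev/null; python3 -c "$G"; python3 -m jog '[[0,0,0,0.12]]'>/dev/null; python3 -c "$G"; python3 -m jog '[[0,0,0,0.12]]'>/dev/null; python3 -c "$G"; python3 -m jog '[[0,0,0,0.12]]'>/dev/null; python3 -c "$G"; python3 -m jog '[[0,0,0,0.12]]'>/dev/null; python3 -c "$G"
```

```text
pos [ 0.6086 -0.0413  0.2222] yang -35.3 q7 -0.32 F [ 1.2  0.5 -1.5] tau [ 0.01 -0.47 -0.03] w 0.296 g 78.9 t 17.72
pos [ 0.6085 -0.0414  0.2224] yang -42.1 q7 -0.42 F [ 2.   0.  -1.4] tau [ 0.04 -0.66  0.01] w 0.294 g 78.9 t 17.8
pos [ 0.6088 -0.0413  0.2225] yang -49.3 q7 -0.53 F [ 2.   1.2 -0.8] tau [ 0.29 -0.66  0.08] w 0.294 g 78.9 t 17.88
pos [ 0.6088 -0.0412  0.2225] yang -56.2 q7 -0.63 F [ 2.4  0.7 -0.9] tau [ 0.19 -0.6   0.1 ] w 0.293 g 78.8 t 17.97
pos [ 0.6088 -0.0411  0.2225] yang -63.1 q7 -0.74 F [ 2.3  1.1 -1.5] tau [ 0.18 -0.54  0.26] w 0.293 g 78.8 t 18.05
pos [ 0.6089 -0.0409  0.2225] yang -69.9 q7 -0.84 F [ 1.9  0.  -1.8] tau [ 0.23 -0.55  0.14] w 0.292 g 78.8 t 18.13
pos [ 0.6088 -0.0409  0.2225] yang -76.8 q7 -0.94 F [ 1.6  0.7 -1.7] tau [ 0.28 -0.59  0.07] w 0.293 g 78.8 t 18.22
pos [ 0.6089 -0.0408  0.2225] yang -83.7 q7 -1.04 F [ 1.8  0.9 -1.7] tau [ 0.38 -0.6   0.05] w 0.292 g 78.9 t 18.3
pos [ 0.6089 -0.0407  0.2224] yang -90.6 q7 -1.14 F [ 1.5  0.8 -0.7] tau [ 0.25 -0.62 -0.03] w 0.295 g 78.9 t 18.38
pos [ 0.6089 -0.0409  0.2224] yang -97.5 q7 -1.24 F [ 1.9  0.6 -0.8] tau [ 0.19 -0.57  0.04] w 0.292 g 78.9 t 18.47
pos [ 0.609  -0.0408  0.2224] yang -104.3 q7 -1.33 F [ 2.9  1.3 -2.2] tau [ 0.45 -0.81  0.06] w 0.297 g 78.9 t 18.55
```

```bash
G='from h import *
go()'; python3 -m jog '[[0,0,0,0.12],[0,0,0,0.24],[0,0,0,0.36],[0,0,0,0.45],[0,0,0,0.45]]'; python3 -m jog '[[0,0,0,0],[0,0,0,0],[0,0,0,0],[0,0,0,0],[0,0,0,0]]' -1 40 >/dev/null; python3 -m jog '[[0,0,-3,0],[0,0,-7,0],[0,0,-9.5,0],[0,0,-9.5,0]]'>/dev/null; python3 -c "
from h import *
go((.56,.15,.32))"
```

```text
t: 18.97
eef_pos: [0.6094, -0.0404, 0.2223]
tool_rot: [-0.001, 0.94, -0.342, 0.001]
contact_force: [2.9, 3.0, 0.4]
gripper_width: 0.29
grasp_force: 79.1
pos [ 0.6102 -0.0433  0.3227] yang -130.0 q7 -1.77 F [ 0.5 -0.4 -0.5] tau [ 0.   -0.01  0.04] w 0.995 g 0.0 t 19.72
(0.56, 0.15, 0.32) -> [-16.27 -11.57   0.21]
```

```bash
python3 -m jog '[[-3.3,-2.3,0,0],[-6.6,-4.6,0,0],[-10,-7,0,0],[-13,-9.3,0,0],[-16.3,-11.6,0,0],[-16.3,-11.6,0,0]]' >/dev/null; python3 - <<'E'
from h import *
go()
t=shot('top','top9');s=shot('side','side9')
for tag in('top8','top9'):
    A=pts(load(tag));m=((np.hypot(A[...,0]-.609,A[...,1]+.04)<.04)&(A[...,2]>.262)).astype(np.uint8)
    k=max(cv2.findContours(m,0,1)[0],key=cv2.contourArea);q=np.argwhere(m)[:,::-1].astype(np.float32);print(tag,m.sum(),cv2.minAreaRect(q),'capz',np.median(A[160:165,264:268,2]))
    for r in m[153:176,256:276]:print(''.join('.#'[i] for i in r))
    d=np.hypot(A[...,0]-.5665,A[...,1]+.164);P=A[(d>.031)&(d<.04)&(A[...,2]>.11)&(A[...,2]<.15)];print('ring',P.mean(0).round(4),np.median(P[:,2]).round(4))
print(cv2.cvtColor(t['pixels'],cv2.COLOR_RGB2GRAY)[164:184,257:280])
a=[load(n)['pixels'][145:190,245:295] for n in('top0','top8','top9')]
cv2.imwrite('pics/c8.png',np.hstack([cv2.resize(x,(266,240),interpolation=cv2.INTER_CUBIC) for x in a])[:,:,::-1])
E
```

```text
pos [0.5561 0.1624 0.3155] yang -129.2 q7 -2.07 F [ 0.3  1.6 -0.9] tau [ 0.06 -0.04 -0.01] w 0.999 g 0.0 t 20.22
top8 120 ((266.05767822265625, 162.7115478515625), (10.982503890991211, 11.178619384765625), 11.309932708740234) capz 0.27557438558345393
....................
....................
....................
....................
......#####.........
......#########.....
......##########....
.....###########....
.....###########....
.....###########....
.....###########....
.....###########....
....############....
.....###########....
.....##########.....
........#######.....
.............#......
....................
....................
....................
....................
....................
....................
ring [ 0.5649 -0.1593  0.1353] 0.1357
top9 117 ((268.0, 162.49998474121094), (10.606600761413574, 10.60660171508789), 45.0) capz 0.27219520760076643
....................
....................
....................
...........##.......
..........#####.....
.........#######....
........#########...
.......###########..
.......############.
......#############.
......#
[... 1544 characters left out ...]
135 151 150 151 150]
 [ 41  32  43  30  58 123 161 130  71 102 128 132 123  89  70 135 163 144
  139 156 154 152 147]
 [ 40  46  39  32  17  86 149 162 146 108  68  67  79 117 160 175 154 117
  167 156 158 156 156]
 [ 42  46  43  33  32  21  77 139 169 162 160 160 159 169 173 122  71 143
  167 157 158 156 156]
 [ 46  42  32  29  32  28  29  39  86 137 162 174 155 120  85  47  97 159
  165 160 160 158 159]
 [ 74  45  52  40  25  30  26  21  29  40  39  39  48  45  29   9  43  84
  118 136 154 161 163]
 [ 79  83  83  58  43  36  40  10  22  17  23  34  33  20  25  26  22  19
   28  44  83 123 141]
 [ 85  83  72  44  62  61  58  26  22  26  33  23  25  31  35  22  27  27
   22  26  29  34  56]]
```

View pics/c8.png

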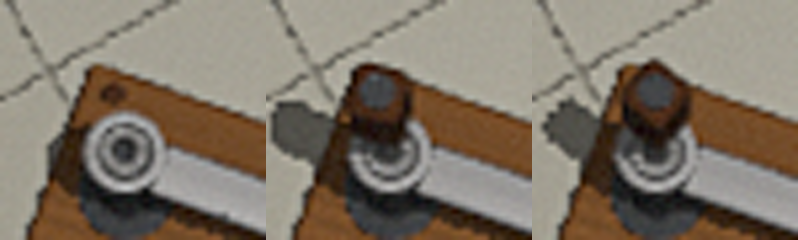

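The picture shows the handle turned with the tool, so the driver is slipping in the socket at the stop. The ring height stopped rising several turns ago, so the bolt is tight. Next I'll take the driver back to the mug.

```bash
python3 -c "
from h import *
go((.609,-.0415,.3155),(.609,-.0415,.222))"
```

```text
pos [0.5572 0.1546 0.3164] yang -129.7 q7 -2.07 F [-0.2 -1.   0.6] tau [-0.05 -0.08  0.05] w 0.999 g 0.0 t 20.32
(0.609, -0.0415, 0.3155) -> [16.51 11.78  0.1 ]
(0.609, -0.0415, 0.222) -> [16.51 11.77  9.45]
```

```bash
python3 -m jog '[[3.3,2.3,0,0],[6.6,4.7,0,0],[10,7,0,0],[13.3,9.4,0,0],[16.5,11.8,0,0],[16.5,11.8,0,0],[16.5,11.8,0,0]]'; python3 -c "
from h import *
go((.609,-.0415,.222))"
```

```text
t: 20.9
eef_pos: [0.6074, -0.0507, 0.3177]
tool_rot: [0.0, 0.938, -0.347, 0.0]
contact_force: [0.1, 1.0, -0.8]
gripper_width: 1.001
grasp_force: 0.0
pos [ 0.6074 -0.0507  0.3177] yang -130.6 q7 -1.77 F [ 0.1  1.  -0.8] tau [ 0.01 -0.03 -0.  ] w 1.001 g 0.0 t 20.9
(0.609, -0.0415, 0.222) -> [-0.49 -0.8   9.57]
```

```bash
python3 -m jog '[[0,0,0.5,0],[0,0,1,0]]' >/dev/null; python3 -c "
from h import *
go((.609,-.0415,.222))"
```

```text
pos [ 0.6084 -0.0437  0.3066] yang -130.0 q7 -1.77 F [-0.  -0.3 -0.6] tau [0.06 0.05 0.02] w 0.998 g 0.0 t 21.07
(0.609, -0.0415, 0.222) -> [-0.09 -0.21  8.46]
```

```bash
python3 -m jog '[[-0.1,-0.2,2,0],[-0.1,-0.2,5,0],[-0.1,-0.2,7.5,0],[-0.1,-0.2,8.4,0],[-0.1,-0.2,8.4,0]]'; python3 -m jog '[[0,0,0,0],[0,0,0,0],[0,0,0,0],[0,0,0,0],[0,0,0,0],[0,0,0,0]]' 1 35;  python3 -m jog '[[0,0,-2,0],[0,0,-4,0],[0,0,-6,0],[0,0,-6,0]]'; python3 - <<'E'
from h import *
go((.609,-.0415,.283),(.5039,-.3218,.283),(.5039,-.3218,.1137))
s=shot('side','side10');V=pts(s)
d=np.hypot(V[...,0]-.607,V[...,1]+.045)<.03
for v in range(155,203,3):
    m=d[v]&(V[v,:,2]>.12);u=np.where(m)[0];print(v,u.min(),u.max(),u.mean().round(1),V[v][m].mean(0).round(4))
E
```

```text
t: 21.48
eef_pos: [0.6075, -0.0401, 0.2206]
tool_rot: [0.001, 0.94, -0.341, -0.002]
contact_force: [-0.1, 0.2, 0.2]
gripper_width: 0.999
grasp_force: 0.0
t: 21.98
eef_pos: [0.6097, -0.0419, 0.2241]
tool_rot: [-0.001, 0.94, -0.342, 0.001]
contact_force: [1.1, 1.6, 4.0]
gripper_width: 0.302
grasp_force: 39.2
t: 22.32
eef_pos: [0.6104, -0.0432, 0.2868]
tool_rot: [-0.001, 0.94, -0.342, 0.002]
contact_force: [0.9, -1.1, -0.2]
gripper_width: 0.297
grasp_force: 40.7
pos [ 0.6104 -0.0432  0.2868] yang -130.0 q7 -1.75 F [ 0.9 -1.1 -0.2] tau [-0.05 -0.11  0.01] w 0.297 g 40.7 t 22.32
(0.609, -0.0415, 0.283) -> [-0.22 -0.04  0.38]
(0.5039, -0.3218, 0.283) -> [ 9.76 28.18  0.35]
(0.5039, -0.3218, 0.1137) -> [ 9.68 28.23 17.28]
155 298 306 302.0 [ 0.5981 -0.0623  0.2948]
158 299 305 302.0 [ 0.6037 -0.0559  0.2806]
161 300 304 302.0 [ 0.6069 -0.0527  0.268 ]
164 300 303 301.5 [ 0.6091 -0.048   0.255 ]
167 300 303 301.5 [ 0.6076 -0.0505  0.2459]
170 300 303 301.5 [ 0.6085 -0.0502  0.2348]
173 300 303 301.5 [ 0.6097 -0.0494  0.2234]
176 300 303 301.5 [ 0.6098 -0.0498  0.2127]
179 300 303 301.5 [ 0.611  -0.049   0.2011]
182 300 302 301.0 [ 0.6085 -0.0504  0.1914]
185 301 301 301.0 [ 0.6111 -0.0478  0.1784]Traceback (most recent call last):
  File "<stdin>", line 6, in <module>
    return umr_minimum(a, axis, None, out, keepdims, initial, where)
ValueError: zero-size array to reduction operation minimum which has no identity
```

```bash
python3 -m jog '[[1,2.5,0,0.1],[2,6,0,0.2],[3.3,9.5,0,0.3],[4.6,13,0,0.4],[5.8,16.5,0,0.5],[7,20,0,0.6],[8,23,0,0.7],[9,26,0,0.8],[9.7,28.2,0,0.9],[9.7,28.2,0,1.0],[9.7,28.2,0,1.1],[9.7,28.2,3,1.12],[9.7,28.2,6,1.12],[9.7,28.2,8,1.12],[9.7,28.2,8,1.12]]'; python3 -c "
from h import *
go((.5039,-.3218,.1137))"
```

```text
t: 23.62
eef_pos: [0.4999, -0.318, 0.198]
tool_rot: [-0.001, -0.614, 0.789, 0.004]
contact_force: [-1.4, 1.2, -1.7]
gripper_width: 0.3
grasp_force: 40.5
pos [ 0.4999 -0.318   0.198 ] yang 165.8 q7 -2.19 F [-1.4  1.2 -1.7] tau [ 0.05  0.03 -0.01] w 0.3 g 40.5 t 23.62
(0.5039, -0.3218, 0.1137) -> [ 0.29 -0.55  8.43]
```

```bash
python3 -m jog '[[0.2,-0.3,0,0],[0.2,-0.3,0,0],[0.2,-0.3,0,0]]'>/dev/null; python3 - <<'E'
from h import *
go((.503,-.324,.1137))
s=shot('side','side11');V=pts(s)
d=np.hypot(V[...,0]-.503,V[...,1]+.325)<.045
for v in range(225,290,4):
    m=d[v]&(V[v,:,2]>.05);u=np.where(m)[0]
    if len(u): print(v,u.min(),u.max(),V[v][m].mean(0).round(4))
E
```

```text
pos [ 0.505  -0.3241  0.2047] yang 165.8 q7 -2.19 F [ 0.7  0.8 -1.3] tau [-0.05 -0.06 -0.02] w 0.302 g 40.6 t 23.87
(0.503, -0.324, 0.1137) -> [0.03 0.21 9.1 ]
225 323 341 [ 0.4953 -0.3333  0.2217]
229 326 338 [ 0.495  -0.335   0.2098]
233 328 336 [ 0.4959 -0.3354  0.1966]
237 330 333 [ 0.5    -0.3305  0.1789]
241 330 333 [ 0.5015 -0.3303  0.1648]
245 329 333 [ 0.5001 -0.3312  0.1523]
249 329 332 [ 0.4984 -0.3325  0.1401]
253 329 332 [ 0.5014 -0.3308  0.1238]
257 328 332 [ 0.4992 -0.3325  0.1118]
265 322 337 [ 0.5158 -0.3159  0.0652]
269 318 342 [ 0.5116 -0.3256  0.0586]
273 319 342 [ 0.5042 -0.3423  0.0585]
277 319 323 [ 0.4644 -0.3389  0.0599]
281 323 326 [ 0.4677 -0.3515  0.0525]
```

```bash
python3 -m jog '[[0,0.2,2,0],[0,0.2,5,0],[0,0.2,7,0],[0,0.2,8.2,0],[0,0.2,8.7,0],[0,0.2,8.7,0]]'; python3 -c "
from h import *
go((.503,-.324,.1137))"
```

```text
t: 24.42
eef_pos: [0.5024, -0.3227, 0.1161]
tool_rot: [-0.0, -0.614, 0.789, 0.0]
contact_force: [0.3, 0.3, -0.5]
gripper_width: 0.302
grasp_force: 40.5
pos [ 0.5024 -0.3227  0.1161] yang 165.8 q7 -2.12 F [ 0.3  0.3 -0.5] tau [ 0.04  0.04 -0.02] w 0.302 g 40.5 t 24.42
(0.503, -0.324, 0.1137) -> [ 0.11 -0.09  0.24]
```

```bash
python3 -m jog '[[0,0,0.4,0],[0.6,0,0.4,0],[1.2,0,0.4,0],[2.4,0,0.5,0],[3.6,0,0.7,0],[4.8,0,1.0,0],[6,0,1.5,0],[7,0,2.1,0],[7.4,0,2.4,0],[7.4,0,2.4,0]]' - 20; python3 - <<'E'
from h import *
go()
s=shot('side','side12');V=pts(s)
d=np.hypot(V[...,0]-.49,V[...,1]+.36)<.1
for v in range(232,285,4):
    m=d[v]&(V[v,:,2]>.075)&(V[v,:,2]<.19);u=np.where(m)[0]
    if len(u): print(v,u.min(),u.max(),V[v][m].mean(0).round(4))
E
```

```text
t: 25.25
eef_pos: [0.485, -0.396, 0.0936]
tool_rot: [0.001, -0.614, 0.789, -0.001]
contact_force: [0.8, 0.7, 1.5]
gripper_width: 0.298
grasp_force: 40.0
pos [ 0.485  -0.396   0.0936] yang 165.8 q7 -2.02 F [0.8 0.7 1.5] tau [ 0.29 -0.28 -0.01] w 0.298 g 40.0 t 25.25
244 362 362 [ 0.5353 -0.4122  0.1898]
248 354 366 [ 0.5279 -0.4152  0.1815]
252 320 364 [ 0.4918 -0.4074  0.1786]
256 322 361 [ 0.4752 -0.4036  0.1701]
260 324 359 [ 0.477  -0.402   0.1551]
264 327 352 [ 0.4688 -0.4035  0.1463]
268 330 351 [ 0.4707 -0.4067  0.1342]
272 332 350 [ 0.4746 -0.4068  0.1189]
276 333 348 [ 0.4762 -0.4014  0.1007]
```

```bash
python3 -m jog '[[0,0,0.4,0],[0,0,0.6,0],[0,0,0.6,0]]'; python3 -m jog '[[0,0,0,0],[0,0,0,0],[0,0,0,0],[0,0,0,0],[0,0,0,0]]' -1; python3 -m jog '[[0,0,-3,0],[0,0,-7,0],[0,0,-11,0],[0,0,-14,0],[0,0,-14,0]]'; python3 - <<'E'
from h import *
go((.45,-.2,.23),(.43,.05,.23),(.446,.0913,.23))
s=shot('side','side13');V=pts(s)
def proj(c,P):
    f=210/np.tan(np.radians(c['fovy'])/2);p=np.linalg.inv(c['pose'])@np.r_[P,1];return (p[:2]/p[2]*f+[c['cx'],c['cy']]).round(1)
h=cv2.cvtColor(s['pixels'],cv2.COLOR_RGB2HSV)
m=np.zeros(h.shape[:2],bool);m[250:300,315:370]=((h[...,0]<15)&(h[...,1]>65)&(h[...,2]<140))[250:300,315:370]
q=np.argwhere(m)[:,::-1];print(len(q),q.mean(0),q.min(0),q.max(0),np.nanmean(V[m],0).round(3))
E
```

```text
t: 25.55
eef_pos: [0.4852, -0.3962, 0.0884]
tool_rot: [0.0, -0.614, 0.789, -0.002]
contact_force: [-0.0, 0.1, 9.4]
gripper_width: 0.302
grasp_force: 41.0
t: 25.97
eef_pos: [0.4842, -0.3943, 0.086]
tool_rot: [-0.0, -0.614, 0.789, 0.0]
contact_force: [-0.1, 0.1, -0.2]
gripper_width: 0.981
grasp_force: 0.0
t: 26.38
eef_pos: [0.4854, -0.3974, 0.2325]
tool_rot: [0.001, -0.614, 0.789, -0.004]
contact_force: [-0.2, -1.3, -0.5]
gripper_width: 0.997
grasp_force: 0.0
pos [ 0.4854 -0.3974  0.2325] yang 165.8 q7 -2.12 F [-0.2 -1.3 -0.5] tau [-0.05 -0.02 -0.  ] w 0.997 g 0.0 t 26.38
(0.45, -0.2, 0.23) -> [-18.27   8.28   0.11]
(0.43, 0.05, 0.23) -> [-42.01  16.35  -0.07]
(0.446, 0.0913, 0.23) -> [-46.41  15.82  -0.08]
297 [330.22558923 262.58585859] [315 250] [349 278] [ 0.532 -0.298  0.058]
```

```bash
python3 -m jog '[[-3.7,1.7,0,0.05],[-7.4,3.4,0,0.1],[-11,5,0,0.2],[-14.7,6.7,0,0.3],[-18.3,8.3,0,0.36],[-22.3,9.6,0,0.36],[-26.3,11,0,0.36],[-30.2,12.3,0,0.36],[-34.1,13.7,0,0.36],[-38.1,15,0,0.36],[-42,16.2,0,0.36],[-46,16,1,0.36],[-46.5,15.9,3,0.36],[-46.5,15.9,5,0.36],[-46.5,15.9,6,0.36],[-46.5,15.9,6,0.36]]'; python3 -c "
from h import *
go((.4476,.0927,.1),(.4476,.0927,.035))"
```

```text
t: 27.77
eef_pos: [0.452, 0.0751, 0.1239]
tool_rot: [0.005, -0.476, 0.879, 0.012]
contact_force: [-0.1, -0.3, -0.1]
gripper_width: 1.0
grasp_force: 0.0
pos [0.452  0.0751 0.1239] yang 146.9 q7 -2.96 F [-0.1 -0.3 -0.1] tau [-0.01  0.02  0.04] w 1.0 g 0.0 t 27.77
(0.4476, 0.0927, 0.1) -> [-1.18  1.29  2.43]
(0.4476, 0.0927, 0.035) -> [-1.06  1.19  8.93]
```

The last joint is near its limit, so I'll use the half-turn-equivalent grasp.

```bash
python3 -m jog '[[0,0,-1,-0.12],[0,0,-1,-0.24],[0,0,-1,-0.36],[0,0,-1,-0.48],[0,0,-1,-0.6],[0,0,-1,-0.72],[0,0,-1,-0.84],[0,0,-1,-0.96],[0,0,-1,-1.08],[0,0,-1,-1.2],[0,0,-1,-1.32],[0,0,-1,-1.44],[0,0,-1,-1.56],[0,0,-1,-1.68],[0,0,-1,-1.8]]'; python3 -m jog '[[0,0,0,-0.12],[0,0,0,-0.24],[0,0,0,-0.36],[0,0,0,-0.48],[0,0,0,-0.6],[0,0,0,-0.72],[0,0,0,-0.84],[0,0,0,-0.96],[0,0,0,-1.08],[0,0,0,-1.2],[0,0,0,-1.34],[0,0,0,-1.36],[0,0,0,-1.36]]';python3 -c "
from h import *
go((.4476,.0927,.1),(.4476,.0927,.035))"
```

```text
t: 29.02
eef_pos: [0.4539, 0.0718, 0.1366]
tool_rot: [-0.013, 0.985, -0.173, -0.001]
contact_force: [-0.5, -0.6, -0.3]
gripper_width: 0.999
grasp_force: 0.0
t: 30.1
eef_pos: [0.454, 0.0717, 0.1366]
tool_rot: [-0.011, 0.876, 0.483, 0.008]
contact_force: [0.1, 0.4, 0.1]
gripper_width: 1.001
grasp_force: 0.0
pos [0.454  0.0717 0.1366] yang -32.3 q7 -0.5 F [0.1 0.4 0.1] tau [-0.07  0.05 -0.  ] w 1.001 g 0.0 t 30.1
(0.4476, 0.0927, 0.1) -> [ 1.34 -1.62  3.72]
(0.4476, 0.0927, 0.035) -> [ 1.18 -1.54 10.21]
```

```bash
python3 -m jog '[[1.3,-1.6,1,0.04],[1.3,-1.6,2,0.04],[1.3,-1.6,3,0.04],[1.3,-1.6,3,0.04]]'; python3 - <<'E'
from h import *
go((.4476,.0927,.1),(.4476,.0927,.035))
s=shot('side','side14');t=shot('top','top14')
for n,A in(('t',pts(t)),('s',pts(s))):
    m=(np.hypot(A[...,0]-.49,A[...,1]-.1535)<.1)&(A[...,0]<.475)&(A[...,1]<.125)&(np.hypot(A[...,0]-.49,A[...,1]-.1535)>.06)&(A[...,2]>.055)&(A[...,2]<.085);P=A[m];print(n,m.sum(),P.mean(0).round(4) if m.sum() else '')
E
```

```text
t: 30.43
eef_pos: [0.4464, 0.0922, 0.1054]
tool_rot: [-0.011, 0.885, 0.465, 0.006]
contact_force: [-0.7, 1.1, -0.5]
gripper_width: 0.997
grasp_force: 0.0
pos [0.4464 0.0922 0.1054] yang -34.6 q7 -0.53 F [-0.7  1.1 -0.5] tau [-0.05 -0.02 -0.01] w 0.997 g 0.0 t 30.43
(0.4476, 0.0927, 0.1) -> [0.1  0.08 0.54]
(0.4476, 0.0927, 0.035) -> [-0.04  0.17  7.04]
t 0 
s 36 [0.4448 0.0886 0.0691]
```

```bash
python3 -m jog '[[0,0.15,2,0],[0,0.15,4,0],[0,0.15,6,0],[0,0.15,6.9,0],[0,0.15,6.9,0]]'; python3 -c "
from h import *
go((.4476,.0927,.035))"; python3 -m jog '[[0,0,0,0],[0,0,0,0],[0,0,0,0],[0,0,0,0],[0,0,0,0],[0,0,0,0],[0,0,0,0]]' 1 90; python3 -c "
from h import *
go((.4476,.0927,.035))"
```

```text
t: 30.95
eef_pos: [0.4482, 0.0932, 0.0369]
tool_rot: [-0.011, 0.885, 0.465, 0.006]
contact_force: [0.2, -0.1, -0.3]
gripper_width: 0.997
grasp_force: 0.0
pos [0.4482 0.0932 0.0369] yang -34.6 q7 -0.39 F [ 0.2 -0.1 -0.3] tau [-0.07 -0.01  0.03] w 0.997 g 0.0 t 30.95
(0.4476, 0.0927, 0.035) -> [-0.08 -0.02  0.19]
t: 31.53
eef_pos: [0.4493, 0.0941, 0.0385]
tool_rot: [-0.011, 0.885, 0.465, 0.008]
contact_force: [-1.6, 0.0, 4.6]
gripper_width: 0.129
grasp_force: 87.5
pos [0.4493 0.0941 0.0385] yang -34.6 q7 -0.39 F [-1.6  0.   4.6] tau [0.15 0.05 0.07] w 0.129 g 87.5 t 31.53
(0.4476, 0.0927, 0.035) -> [-0.22 -0.06  0.34]
```

```bash
python3 -m jog '[[0,0,-0.5,0],[0,0,-2,0],[0,0,-5,0],[0,0,-8.5,0],[0,0,-12,0],[0,0,-14.5,0],[0,0,-15.5,0],[0,0,-15.5,0],[0,0,-15.5,0]]'; python3 - <<'E'
from h import *
from scipy.optimize import least_squares
go()
t=shot('top','top15');s=shot('side','side15')
for n,c in(('t',t),('s',s)):
    A=pts(c);D=np.hypot(A[...,0]-.49,A[...,1]-.155);m=(D<.075)&(A[...,2]>.15)&(A[...,2]<.28)&(A[...,0]*.569+A[...,1]*.822>.37)
    P=A[m];print(n,len(P),P.mean(0).round(3),np.percentile(P[:,2],[1,50,90,99]).round(3))
    # rim: outer silhouettes: highest points per azimuth
    c0=np.array([.4905,.155]);az=np.degrees(np.arctan2(P[:,1]-c0[1],P[:,0]-c0[0]));r=np.hypot(*(P[:,:2]-c0).T)
    for a in range(-180,180,30):
        k=(az>a)&(az<a+30)&(r>.042)&(r<.058)
        if k.sum()>2:print(a+15,k.sum(),np.percentile(P[k,2],[50,85]).round(4),np.percentile(r[k],[90]).round(4))
E
```

```text
t: 32.28
eef_pos: [0.4479, 0.0902, 0.1924]
tool_rot: [-0.012, 0.885, 0.466, 0.007]
contact_force: [0.1, -0.4, -2.8]
gripper_width: 0.124
grasp_force: 87.9
pos [0.4479 0.0902 0.1924] yang -34.5 q7 -0.69 F [ 0.1 -0.4 -2.8] tau [-0.13  0.1  -0.02] w 0.124 g 87.9 t 32.28
t 204 [0.524 0.164 0.227] [0.209 0.229 0.232 0.235]
-45 15 [0.229  0.2311] [0.0545]
-15 58 [0.2275 0.2305] [0.0531]
15 50 [0.2282 0.2312] [0.0512]
45 13 [0.231 0.233] [0.0512]
75 23 [0.2297 0.2323] [0.0507]
105 23 [0.2313 0.2331] [0.0503]
s 145 [0.496 0.152 0.197] [0.154 0.202 0.224 0.231]
-165 4 [0.2041 0.2072] [0.0447]
-75 14 [0.2031 0.2106] [0.049]
15 7 [0.2244 0.2284] [0.0484]
105 3 [0.2257 0.2289] [0.0453]
135 4 [0.2295 0.2304] [0.0488]
```

```bash
python3 - <<'E'
from h import *
from scipy.optimize import least_squares
go((.4869,-.0666,.1954),(.5259,-.2234,.1954))
def circ(P,r):
    k=least_squares(lambda q:np.hypot(P[:,0]-q[0],P[:,1]-q[1])-r,P[:,:2].mean(0),loss='soft_l1',f_scale=.002).x;return k.round(4),len(P)
for tag in('top8','top9','side8','side9','top0','side0'):
    A=pts(load(tag));D=np.hypot(A[...,0]-.566,A[...,1]+.164);z=A[...,2]
    m=(D<.045)&(D>.028)&(z>(.130 if tag[-1]!='0' else .123))&(z<.146);print(tag,circ(A[m],.0345))
E
```

```text
pos [0.4473 0.0897 0.1914] yang -34.5 q7 -0.69 F [-0.7 -0.4 -1.8] tau [-0.14  0.11  0.  ] w 0.125 g 87.9 t 32.38
(0.4869, -0.0666, 0.1954) -> [-10.62  12.12  -0.8 ]
(0.5259, -0.2234, 0.1954) -> [-21.32  24.22  -1.19]
top8 (array([ 0.5647, -0.1626]), 196)
top9 (array([ 0.5647, -0.1626]), 200)
side8 (array([ 0.5639, -0.1657]), 125)
side9 (array([ 0.5637, -0.1657]), 129)
top0 (array([ 0.565 , -0.1627]), 188)
side0 (array([ 0.5634, -0.1664]), 118)
```

```bash
python3 -m jog '[[-1,1.1,-0.1,0],[-2.8,3.2,-0.2,0],[-5,5.7,-0.4,0],[-7.3,8.3,-0.5,0],[-9.6,10.9,-0.7,0],[-11.9,13.5,-0.8,0],[-14.2,16.1,-0.9,0],[-16.4,18.6,-1,0],[-18.3,20.8,-1.1,0],[-19.8,22.5,-1.2,0],[-20.8,23.6,-1.2,0],[-21.3,24.2,-1.2,0],[-21.3,24.2,-1.2,0],[-21.3,24.2,-1.2,0],[-21.3,24.2,-1.2,0]]'; cat > m.py <<'E'
from h import *
from scipy.optimize import least_squares
import sys
go()
tag=sys.argv[1];t=shot('top','t'+tag);s=shot('side','s'+tag)
def circ(P,r):
    k=least_squares(lambda q:np.hypot(P[:,0]-q[0],P[:,1]-q[1])-r,P[:,:2].mean(0),loss='soft_l1',f_scale=.0015).x;return k.round(4),len(P)
z0=float(sys.argv[2])
for n,c in(('t',t),('s',s)):
    A=pts(c);D=np.hypot(A[...,0]-.5645,A[...,1]+.164);m=(D<.075)&(abs(A[...,2]-z0)<.006)&((A[...,0]-.5645)*.569+(A[...,1]+.164)*.822>-.048)
    P=A[m];k,l=circ(P,.0505);print(n,k,l)
    X=np.c_[P[:,:2]-k,np.ones(len(P))];print('  plane',np.linalg.lstsq(X,P[:,2],rcond=None)[0].round(4))
E
python3 m.py 16 .230
```

```text
t: 33.63
eef_pos: [0.5268, -0.2215, 0.1959]
tool_rot: [-0.012, 0.885, 0.466, 0.007]
contact_force: [0.2, 0.2, -1.9]
gripper_width: 0.128
grasp_force: 87.9
pos [ 0.5268 -0.2215  0.1959] yang -34.5 q7 0.09 F [ 0.2  0.2 -1.9] tau [-0.07  0.09  0.02] w 0.128 g 87.9 t 33.63
t [ 0.5675 -0.1603] 359
  plane [-0.0044  0.0132  0.2309]
s [ 0.5659 -0.1601] 18
  plane [-0.0058 -0.0301  0.2306]
```

```bash
python3 -c "
from h import *
go((.5238,-.224,.1959),(.5238,-.224,.152),(.5238,-.224,.145))"
```

```text
pos [ 0.5271 -0.2215  0.1965] yang -34.4 q7 0.09 F [-0.5 -0.2 -2.2] tau [-0.2   0.03  0.03] w 0.127 g 87.9 t 33.73
(0.5238, -0.224, 0.1959) -> [-0.39 -0.13  0.05]
(0.5238, -0.224, 0.152) -> [-0.5  -0.06  4.44]
(0.5238, -0.224, 0.145) -> [-0.52 -0.05  5.14]
```

```bash
python3 -m jog '[[-0.4,-0.1,0.3,0],[-0.4,-0.1,1.2,0],[-0.45,-0.1,2.2,0],[-0.45,-0.1,3.2,0],[-0.5,-0.1,4,0],[-0.5,-0.1,4.4,0],[-0.5,-0.1,4.4,0],[-0.5,-0.1,4.4,0]]'; python3 m.py 17 .186
```

```text
t: 34.4
eef_pos: [0.5234, -0.2256, 0.1525]
tool_rot: [-0.011, 0.885, 0.465, 0.007]
contact_force: [0.6, -0.3, -0.9]
gripper_width: 0.129
grasp_force: 87.9
pos [ 0.5234 -0.2256  0.1525] yang -34.6 q7 0.14 F [ 0.6 -0.3 -0.9] tau [-0.13  0.04  0.01] w 0.129 g 87.9 t 34.4
t [ 0.5638 -0.1647] 304
  plane [-0.0039  0.0173  0.187 ]
s [ 0.5627 -0.1647] 16
  plane [ 0.0122 -0.0584  0.185 ]
```

```bash
G='from h import *
go()'; python3 -m jog '[[0.1,0,0.15,0],[0.1,0,0.3,0],[0.1,0,0.3,0]]'>/dev/null; python3 -c "$G"; python3 -m jog '[[0,0,0.1,0],[0,0,0.2,0],[0,0,0.2,0]]'>/dev/null; python3 -c "$G"; python3 -m jog '[[0,0,0.1,0],[0,0,0.2,0],[0,0,0.2,0]]'>/dev/null; python3 -c "$G"
```

```text
pos [ 0.5242 -0.2243  0.1497] yang -34.5 q7 0.14 F [ 0.6  0.1 -2.1] tau [-0.11  0.09  0.02] w 0.128 g 87.9 t 34.75
pos [ 0.524  -0.2244  0.1476] yang -34.6 q7 0.14 F [ 1.1  0.6 -1.7] tau [-0.15  0.09  0.03] w 0.128 g 87.9 t 35.0
pos [ 0.5239 -0.2247  0.1458] yang -34.6 q7 0.14 F [-1.5 -1.5 -1. ] tau [-0.18  0.26  0.09] w 0.13 g 88.4 t 35.25
```

```bash
G='from h import *
go()'; python3 -m jog '[[0,0,0.1,0],[0,0,0.15,0],[0,0,0.15,0]]'>/dev/null; python3 -c "$G"; python3 -m jog '[[0,0,0.1,0],[0,0,0.15,0],[0,0,0.15,0]]'>/dev/null; python3 -c "$G";python3 m.py 18 .178
```

```text
pos [ 0.5238 -0.225   0.1446] yang -34.6 q7 0.15 F [-4.  -1.6  5.2] tau [-0.03  0.61  0.22] w 0.128 g 89.1 t 35.5
pos [ 0.5237 -0.2253  0.1437] yang -34.6 q7 0.15 F [-6.3 -2.2 10.9] tau [0.31 0.83 0.36] w 0.132 g 90.0 t 35.75
pos [ 0.5237 -0.2253  0.1437] yang -34.6 q7 0.15 F [-6.3 -2.2 10.9] tau [0.31 0.83 0.36] w 0.132 g 90.0 t 35.75
t [ 0.5635 -0.1645] 324
  plane [-0.0066  0.0133  0.1793]
s [ 0.5637 -0.1602] 9
  plane [ 0.171  -0.7971  0.1486]
```

```bash
G='from h import *
go()'; python3 -m jog '[[-0.05,-0.1,-0.1,0],[-0.05,-0.1,-0.1,0],[-0.05,-0.1,-0.1,0]]'>/dev/null; python3 -c "$G"; python3 -m jog '[[0,0,0,0],[0,0,0,0],[0,0,0,0],[0,0,0,0],[0,0,0,0]]' - 25 >/dev/null; python3 -c "$G"; python3 -m jog '[[0,0,0,0],[0,0,0,0],[0,0,0,0],[0,0,0,0],[0,0,0,0]]' 0 ; python3 -m jog '[[0,0,-1,0],[0,0,-3,0],[0,0,-6,0],[0,0,-9.5,0],[0,0,-12,0],[0,0,-12,0]]'; python3 -c "
from h import *
go((.43,-.0,.3))"
```

```text
pos [ 0.5233 -0.2249  0.1441] yang -34.6 q7 0.15 F [-2.2 -3.8  4.2] tau [-0.46  0.24  0.01] w 0.129 g 88.6 t 36.1
pos [ 0.5232 -0.2249  0.144 ] yang -34.6 q7 0.15 F [-1.5 -4.5  5.6] tau [-0.74  0.23 -0.1 ] w 0.126 g 88.9 t 36.52
t: 36.93
eef_pos: [0.523, -0.2235, 0.1434]
tool_rot: [-0.012, 0.885, 0.465, 0.007]
contact_force: [0.7, 0.1, -0.2]
gripper_width: 0.495
grasp_force: 0.0
t: 37.43
eef_pos: [0.5251, -0.2295, 0.2697]
tool_rot: [-0.008, 0.885, 0.465, 0.011]
contact_force: [-0.4, -0.4, -0.1]
gripper_width: 0.503
grasp_force: 0.0
pos [ 0.5251 -0.2295  0.2697] yang -34.6 q7 0.03 F [-0.4 -0.4 -0.1] tau [-0.07 -0.01 -0.02] w 0.503 g 0.0 t 37.43
(0.43, -0.0, 0.3) -> [ 13.57 -20.87  -2.58]
```

```bash
python3 -m jog '[[2,-3,-0.5,0],[4.5,-6.5,-1,0],[7,-10,-1.5,0],[9.5,-14,-2,0],[12,-18,-2.5,0],[13.5,-20.9,-2.5,0],[16,-24,-2.5,0],[16,-24,-2.5,0]]'; python3 m.py 19 .180; python3 - <<'E'
from h import *
A=pts(load('t19'));
def circ(c,z):
    pass
u=[load(n)['pixels'] for n in('t19','s19')]
a=cv2.resize(u[0][140:260,240:430],(633,400),interpolation=cv2.INTER_CUBIC)[:, :]
b=cv2.resize(u[1][150:300,240:390],(400,400),interpolation=cv2.INTER_CUBIC)
a=cv2.resize(u[0][140:245,245:420],(400,240));b=cv2.resize(u[1][165:300,250:380],(400,415));
o=np.zeros((415,800,3),np.uint8);o[:240,:400]=a;o[:,400:]=b
cv2.imwrite('pics/c9.png',o[:,:,::-1])
# bystander shift check: image difference patches top0 vs t19
g0=load('top0')['pixels'].astype(int);g1=u[0].astype(int)
for n,(x,y) in dict(tin=(331,244),bottle=(368,150),jar1=(193,169),jar2=(213,152),mug=(373,214),drv=(400,221),cup=(318,218),foot=(262,205)).items(): print(n,abs(g0[y-7:y+8,x-7:x+8]-g1[y-7:y+8,x-7:x+8]).mean().round(1))
E
```

```text
t: 38.1
eef_pos: [0.4133, 0.0462, 0.2961]
tool_rot: [-0.013, 0.883, 0.469, 0.008]
contact_force: [0.3, -0.5, -0.6]
gripper_width: 0.501
grasp_force: 0.0
pos [0.4133 0.0462 0.2961] yang -34.0 q7 -0.88 F [ 0.3 -0.5 -0.6] tau [-0.03 -0.06 -0.02] w 0.501 g 0.0 t 38.1
t [ 0.5653 -0.1628] 415
  plane [-0.0095  0.0108  0.1807]
s [ 0.563  -0.1679] 208
  plane [-0.0068 -0.015   0.1804]
tin 2.0
bottle 2.8
jar1 2.9
jar2 4.7
mug 6.8
drv 16.8
cup 2.6
foot 2.3
```

```bash
python3 - <<'E'
from h import *
for tag in('top0','t19'):
    c=load(tag);h=cv2.cvtColor(c['pixels'],cv2.COLOR_RGB2HSV);A=pts(c)
    m=np.zeros(h.shape[:2],bool);m[200:245,378:425]=((h[...,0]<15)&(h[...,1]>90)&(h[...,2]<130)&(A[...,2]>.06))[200:245,378:425]
    q=np.argwhere(m)[:,::-1].astype(np.float32);print(tag,len(q),cv2.minAreaRect(q),A[m].mean(0).round(3),A[m][:,2].max().round(3))
    m=(np.hypot(A[...,0]-.5,A[...,1]+.339)<.045)&(A[...,2]>.055)&(A[...,2]<.074);print(' mug rim',A[m].mean(0).round(4))
    m=(np.hypot(A[...,0]-.608,A[...,1]+.042)<.021)&(A[...,2]>.12);print(' boss',A[m].mean(0).round(4))
    m=(np.hypot(A[...,0]-.608,A[...,1]+.042)<.008)&(A[...,2]>.1);print(' head',np.percentile(A[m][:,2],[50,75,90]).round(4))
E
```

```text
top0 156 ((399.1081237792969, 220.85137939453125), (21.207469940185547, 9.535140991210938), 9.462321281433105) [ 0.484 -0.387  0.117] 0.137
 mug rim [ 0.5028 -0.3441  0.064 ]
 boss [ 0.6078 -0.0415  0.1355]
 head [0.1232 0.1393 0.141 ]
t19 146 ((399.4299621582031, 219.98997497558594), (20.647518157958984, 9.192388534545898), 8.130102157592773) [ 0.485 -0.387  0.12 ] 0.143
 mug rim [ 0.5025 -0.3445  0.0638]
 boss [ 0.608  -0.0416  0.1349]
 head [0.1208 0.1352 0.1379]
```

```bash
python3 -c "
from station import bot
print(bot.hand_in())"
```

```text
the job is handed in; nothing more can be done
None
```

I handed the job in at about 38 s: the dripper sits centred and upright in the raised ring and the driver is back in its mug, but I inferred the tight bolt from the ring having stopped rising (about 137 mm) and the driver slipping at the stop, never from a torque rise.

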